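# Hang the second shelf bracket and lay the batten

## Task

Finish the little bench shelf: take the loose bracket from the side table, hook it into both slots of the empty upright and press it down from above until it is fully home and the spring catch has snapped over its ears. Then lay the long wooden batten flat across the two bracket arms, parallel to the rack and centred so that both ends overhang about equally, let go, and leave everything else where it is.

Things in the scene. Friction and masses are not known exactly. Their poses are not given: they have to be found in the camera images.
- bracket: loose grey metal shelf bracket, 184 x 44 x 148 mm, 0.3 kg, standing the way up it is used. Origin: middle of the lower edge of its back plate's rear face; x from arm to back plate (the way the hooks point), z up. Back plate 5 mm thick, 44 wide, 148 high; in each side edge a notch (z 4..16 mm, 10 deep) leaves a 4 mm high ear under it
- bracket_grip (a point): middle of the bracket's arm, at x -95, z 15 mm of the bracket: where to pinch it across, clear of the tall back plate (it balances at x -68); axes as the bracket. The arm is a tube 20 mm wide (y), z 0..30 mm, x -173..-5, with an 8 mm high stop on its front end (last 4 mm) and a sloping brace at the back plate (to x -30, up to z 55)
- bracket_top (a point): where to press: middle of the upper face of the bracket's folded top edge, at x -8, z 148 mm of the bracket; the fold is 16 mm deep (x -16..0), 44 mm wide, its top level with nothing above it
- bracket_hook (a point): middle of the neck of the bracket's lower hook, at x 2, z 33 mm of the bracket; the upper hook is 60 mm above it. Each hook is 8 mm thick (y): a neck 10 mm high that runs 10.5 mm out behind the back plate, with a lip (x 5.5..10.5) hanging 20 mm below the neck
- upright_empty: the upright without bracket, fixed, a grey slotted channel 50 mm wide, 194 mm high, left or right on the rack. Origin: middle of its front face at the foot, 8 mm above the bench; x into the face, away from the robot, z up. Front sheet 4 mm thick with two slots 18 mm wide, at z 78..126 and 138..186 mm; the lowest 8 mm of each narrow to 10 mm. Foot plate 4 mm high, 24 mm to the front
- seat (a point): where the bracket's origin must end: on the front face of the empty upright, 50 mm above its foot; axes as the upright. To hook in, hold the bracket square to the face, 29 to 37 (best 33) mm higher than this and within 4 mm sideways, push in until the back plate meets the face, then lower. The last 12 mm need a push of about 5 to 15 N, close to the upright, best on the folded top
- catch (a joint): spring catch of the empty upright: two dark wedge noses that stand 5 mm out of its front face, 5 to 13 mm above the seat, 17 mm either side of the middle. 0 = out; grows to 0.009 m as they are pushed into the face. The bracket's ears push them in on the way down; they snap out into its notches, over the ears, when it is home
- upright_full: the other upright, 150 mm beside the empty one, equal in shape, with an equal bracket (fixed) already locked in at the right height: it shows the finished state. Origin and axes as for the empty upright; its arm reaches 173 mm in front of the face, is 20 mm wide, upper face 80 mm above the foot
- rack: fixed dark base plate, 96 x 224 x 8 mm, carrying the two uprights. Origin: on the bench, midway between the uprights' front faces; x away from the robot through the faces, y to the left along the rack; the uprights stand at y +75 and -75 mm
- shelf_mid (a point): midway between the two arms, 85 mm in front of the uprights' faces, at the height of the arms' upper faces (88 mm above the bench); axes as the rack. The middle of the batten's underside should come to lie about here
- batten: long wooden batten, 50 x 200 x 30 mm, 0.35 kg, lying flat on the bench to the left, in front of a fixed grey press fixture (280 mm high; its frame stands at x 0.57 to 0.70, y 0.12 to 0.33 of the robot's frame, close to the left of the rack: keep the gripper clear of it). Origin: centre of its underside; y along its length, z up
- caliper: vernier caliper lying flat, 60 x 226 x 7 mm, origin at the middle of its underside; leave it alone
- tape_roll: roll of masking tape lying flat, 73 mm across, 19 mm high, origin at the middle of its underside; leave it alone
- parts_jar: clear screw jar with a blue lid, 65 mm across, 60 mm high, origin at the middle of its underside; leave it alone
- parts_brush: small flat brush with a wooden handle, 20 x 146 x 9 mm, origin at the middle of its underside; leave it alone
- earbud_case: black rounded case, 44 x 62 x 24 mm, origin at the middle of its underside; leave it alone
- dial_gauge: round dial indicator lying on its back, 116 x 59 x 26 mm, origin at the middle of its underside; leave it alone
- water_bottle: clear bottle with a blue cap, 64 mm across, 223 mm high, origin at the middle of its underside; leave it alone

How it is judged (in metres and radians):
On the way, in this order (a step that is already met when the one before it is completed fails the run):
1. the loose bracket is hooked into both slots of the empty upright, pressed home and locked by the catch (z of bracket in the frame of seat between -0.004 and 0.0035 m and x of bracket in the frame of seat between -0.004 and 0.003 m and y of bracket in the frame of seat between -0.006 and 0.006 m and angle between the z axis of bracket and the z axis of upright_empty, either way round below 0.06 rad and angle between the x axis of bracket and the x axis of upright_empty, either way round below 0.1 rad and value of joint catch below 0.002 m), for 0.2 s.
2. the batten lies flat across both bracket arms (z of batten in the frame of shelf_mid between -0.005 and 0.005 m and x of batten in the frame of shelf_mid between -0.055 and 0.028 m and y of batten in the frame of shelf_mid between -0.02 and 0.02 m and angle between the y axis of batten and the y axis of rack, either way round below 0.15 rad and angle between the z axis of batten and the z axis of rack, either way round below 0.04 rad), for 0.2 s.
At the end, for the whole second after the job is handed in: Bracket home: within 4 mm of the seat in height and depth, 6 mm sideways, 0.06 rad upright, 0.1 rad square; catch out (under 2 mm). Batten flat on both arms (5 mm, 0.04 rad), along the rack (0.15 rad), middle within 20 mm of midway, clear of uprights and front stops; released, at rest (all of step 1 and all of step 2 and linear speed of each of bracket, batten below 0.02 m/s and angular speed of batten below 0.2 rad/s); the robot touches nothing.
It fails at once if one of the other things on the tables is moved by more than 25 mm (distance of any of caliper, tape_roll, parts_jar, parts_brush, earbud_case, dial_gauge, water_bottle from where it was at the start of the episode above 0.025 m).
It also fails if it takes over 67 s, if anything falls off the work surface, if the arm or the gripper's body presses on something with over 40 N, if the wrist force passes 120 N, or if a joint passes its speed limit or range.

## Robot

A 6-joint arm with a two-finger parallel gripper is mounted at the origin on a cart in front of the work surface, level with it; the furniture and walls round the work are solid. World frame = base frame: x ahead of the robot, y to its left, z up, the work surface at z = 0. Lengths are in m, angles in degrees, forces in N, time in s.
With the tool pointing down it reaches from about 0.4 to 0.825 m from the base axis. Payload 7 kg.
Tool frame: the origin (TCP) lies midway between the tips of the shut fingers; the grasp point (between the pads) lies 19 mm behind it (grip_depth is the distance from the TCP to the grasp point, in m); z points along the fingers, y is the direction in which the jaws open and shut (so a half turn about z gives the same grasp; the last joint's range is limited). The gripper opens to 88 mm and grips with 3 to 60 N. Pads are 19 mm wide; open, the fingers measure 130 mm over their backs; the gripper's body (78 mm by 193 mm) begins 47 mm behind the grasp point.
Start: joints at [88.757, 20.546, 0.682, 0, -70.136, -16.507], TCP at [0.206, 0.643, 0.227] pointing down, gripper open.
Joint ranges: [-176.03, 176.03], [-82.01, 121.73], [-58.28, 71.71], [-173.87, 95.51], [-174.79, -0.11], [-173.66, 173.66]. Speed limits (degrees/s): [136.94, 136.94, 172.46, 180, 180, 180].

## Interface

Orientations are given as [roll, pitch, yaw] about the fixed x, y, z axes, in that order (R = Rz(yaw) Ry(pitch) Rx(roll)).
In Python, from plant import * gives the robot as it stands.
- The arm moves only by the shell command python3 -m inch 'ROWS'. ROWS is JSON, a list of rows, each an object of numbers: "ax", "ay", "az": the turn, a rotation vector about the tool's x, y, z in degrees; "dx", "dy", "dz": the shift along the tool's x, y, z in mm; "fingers": the finger opening in mm, from 0 to 87.6. In form: [{"ax": .., "ay": .., "az": .., "dx": .., "dy": .., "dz": .., "fingers": ..}, ...]. A call has 1 to 8 rows; each row is the pose to reach, as a shift and turn from the pose commanded when the call began, along the tool's axes at that moment; what a row does not reach only later rows make up. A row lasts 1/8 s, in which the tool goes at most 62.5 mm and 10.7 degrees, less where a joint would pass 70% of its speed; a pose out of reach is approached as far as the arm can. A call with a gripper value outside its range is refused whole. The fingers move at their own pace and stop on an object; the grip force is fixed at half the most. Time passes only in rows, so rows that repeat a pose let the fingers close. It gives the time, the measured TCP pose, the force and the opening at its end, in the units of the state.
- get_obs(): the state, without advancing time (a new reading comes with each control period).
- snapshot(name): name is "scene" or "side" or "wrist"; returns a dict with "image" (400x640x3 uint8, red, green, blue), "fx", "fy", "cx", "cy" (pixels), "rvec" (rotation vector, rad) and "tvec" (3), from world to camera coordinates, as OpenCV has them. Camera axes: x right, y down, z forward; pixel columns grow to the right and rows downward; lengths in m; the calibration is good to about 2 mm. The wrist camera is an equidistant fisheye: a pixel r from the principal point sees the ray r / f radians off the axis. A picture is of the moment at which its call begins. There is no depth.
- close_job(): hands the job in, once; it reports no verdict.
Trained networks look in the newest picture that a camera, given by its name, has taken for a name from the list of things; names that differ only in an ending like _2 or _b are one class to them, and where a whole thing is asked for, a point or a joint stands for the part that bears it (a point fixed in the world has none). Each returns a list of dicts, best first, with "score" (0 to 1); they miss things now and then, are a little off and sometimes report something else, mostly with a low value. They report only what shows in the picture. A call takes as long as a camera call.
- search_frame(target, camera): "bbox" ([centre column, centre row, width, height] in pixels, round what is visible of it).
- trace(target, camera): "mask" (400x640 bool, what is visible of it) and "bbox" ([centre column, centre row, width, height] in pixels, round what is visible of it).
- landmark_of(target, camera): "position" ([column, row] in pixels: a listed point, or the origin of a listed thing).
The state is a dict: "clock": time; "joint_pos": joint angles; "qvel": joint speeds; "tau": joint torques, N m; "tool_pos": TCP position; "orientation": TCP orientation; "force": force on the tool from outside, world axes, zero at the start; "moment": the same for the moment, N m; "opening": finger opening in m.
Only numpy, scipy, OpenCV 4.12 (cv2) and the standard library are available. Lean on these libraries where they do the work, as an engineer would, in place of code of your own. Each camera call takes 0.05 s, during which the arm holds its last target.

## Working session

There is one attempt and no reset: what is moved stays moved. The work goes in short steps, Python scripts to look and compute and a shell command to move; the robot and the scene stay as the last step left them, time stands still between calls to the robot, and variables do not carry over. Pictures are saved under pics/ and viewed, and the job is handed in when it is done.

```bash
ls; mkdir -p pics; cat > h.py <<'E'
import numpy as np, cv2
from plant import *
from scipy.spatial.transform import Rotation as Ro
def snap(n,f=None):
    s=snapshot(n)
    if f: cv2.imwrite('pics/'+f+'.png',s['image'][:,:,::-1])
    return s
def ray(s,px,name):
    R=Ro.from_rotvec(np.ravel(s['rvec'])).as_matrix(); t=np.ravel(s['tvec'])
    x=(px[0]-s['cx'])/s['fx']; y=(px[1]-s['cy'])/s['fy']
    if name=='wrist':
        r=np.hypot(x,y); d=np.array([x/r*np.sin(r),y/r*np.sin(r),np.cos(r)]) if r>0 else np.array([0,0,1.])
    else: d=np.array([x,y,1.])
    return -R.T@t, R.T@d
def onz(s,px,z,name):
    c,d=ray(s,px,name); return c+d*(z-c[2])/d[2]
def proj(s,p,name):
    R=Ro.from_rotvec(np.ravel(s['rvec'])).as_matrix(); t=np.ravel(s['tvec'])
    c=R@np.asarray(p,float)+t
    if name=='wrist':
        th=np.arctan2(np.hypot(c[0],c[1]),c[2]); h=np.hypot(c[0],c[1])
        return np.array([s['cx']+s['fx']*th*c[0]/h,s['cy']+s['fy']*th*c[1]/h])
    return np.array([s['cx']+s['fx']*c[0]/c[2],s['cy']+s['fy']*c[1]/c[2]])
def tri(obs):
    A=np.zeros((3,3));b=np.zeros(3)
    for s,px,n in obs:
        c,d=ray(s,px,n); d=d/np.linalg.norm(d); M=np.eye(3)-np.outer(d,d); A+=M;b+=M@c
    return np.linalg.solve(A,b)
E
python3 - <<'E'
from h import *
np.set_printoptions(precision=4,suppress=True)
print(get_obs())
S={}
for n in ['scene','side','wrist']:
    S[n]=snap(n,n+'0')
    c,d=ray(S[n],(S[n]['cx'],S[n]['cy']+1e-6),n); print(n,S[n]['fx'],S[n]['cx'],S[n]['cy'],c,d)
    for t in ['bracket','bracket_grip','bracket_top','bracket_hook','upright_empty','seat','upright_full','rack','shelf_mid','batten']:
        l=landmark_of(t,n); print(t,[(np.round(a['position'],1),round(a['score'],2)) for a in l[:2]])
E
```

```text
pics
{'clock': 0.0, 'joint_pos': array([ 88.757 ,  20.5909,   0.6338,  -0.0209, -70.1361, -16.5046]), 'qvel': array([ 0.0244, -0.0018,  0.0082,  0.0879, -0.0003,  0.0002]), 'tau': array([ -0.0013, -58.271 ,  29.3048,   6.9974,   0.0068,  -0.0002]), 'tool_pos': array([0.2057, 0.6424, 0.2256]), 'orientation': array([179.905 ,  -0.0077, -17.7548]), 'force': array([-0.9263, -0.7903,  0.4291]), 'moment': array([ 0.009 , -0.0342, -0.0021]), 'opening': 0.08760918698399205}
scene 377.77963192265486 320.09130240109204 197.02101183974926 [ 0.0126 -0.9091  1.0729] [ 0.3764  0.6387 -0.6711]
bracket [(array([395.6, 278.9]), 0.79), (array([387.7, 221.5]), 0.54)]
bracket_grip [(array([370.8, 279.3]), 0.92)]
bracket_top [(array([405.4, 250.5]), 0.85), (array([331.5, 201.9]), 0.69)]
bracket_hook [(array([399.1, 274.9]), 0.83), (array([397.5, 278.6]), 0.51)]
upright_empty [(array([333.8, 203.4]), 0.92), (array([356.3, 220.4]), 0.37)]
seat [(array([334.4, 196.9]), 0.83)]
upright_full [(array([353.5, 225.4]), 0.92), (array([256.3, 167.9]), 0.69)]
rack [(array([341.9, 214.2]), 0.95)]
shelf_mid [(array([3
[... 289 characters left out ...]
[(array([363.7, 279.7]), 0.83)]
bracket_top [(array([390.3, 263.3]), 0.71), (array([342.4, 209.9]), 0.56)]
bracket_hook [(array([389.4, 276.4]), 0.88)]
upright_empty [(array([335.4, 195.4]), 0.94)]
seat [(array([333.1, 188.5]), 0.73)]
upright_full [(array([355.7, 222.4]), 0.92)]
rack [(array([343.3, 210.5]), 0.83), (array([389.7, 274.5]), 0.46)]
shelf_mid [(array([323.1, 206.9]), 0.93)]
batten [(array([275.6, 189.5]), 0.64), (array([393.4, 281. ]), 0.59)]
wrist 309.70691628693146 325.7128496845274 204.57097007642045 [0.2677 0.622  0.3846] [-0.2344  0.0738 -0.9693]
bracket []
bracket_grip []
bracket_top []
bracket_hook []
upright_empty []
seat []
upright_full []
rack []
shelf_mid []
batten []
```

View pics/scene0.png

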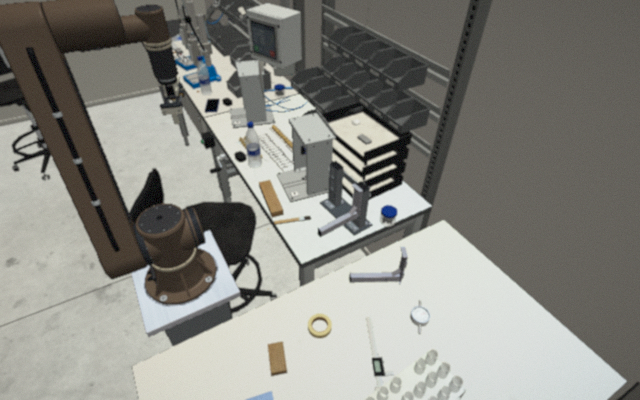

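View pics/side0.png

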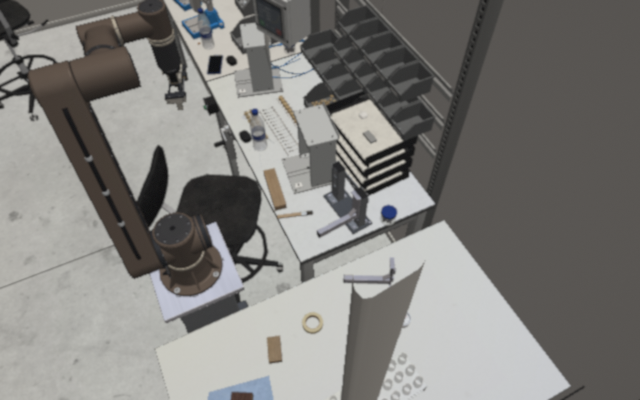

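View pics/wrist0.png

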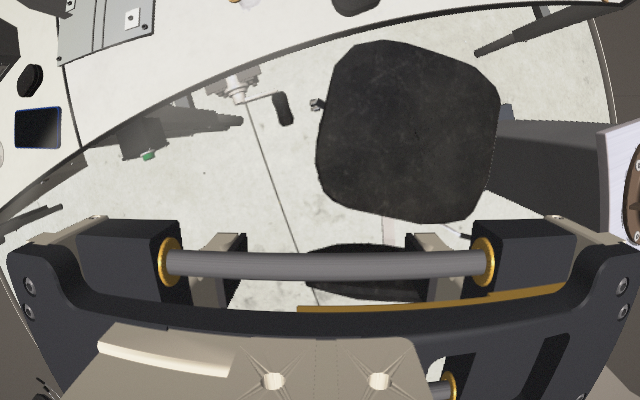

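```bash
python3 - <<'E'
from h import *
np.set_printoptions(precision=4,suppress=True)
S={n:snap(n) for n in ['scene','side']}
P={'bracket':[(395.6,278.9),(390.8,282.5),0],'grip':[(370.8,279.3),(363.7,279.7),.015],'top':[(405.4,250.5),(390.3,263.3),.148],'hook':[(399.1,274.9),(389.4,276.4),.033],
'ue':[(333.8,203.4),(335.4,195.4),.008],'seat':[(334.4,196.9),(333.1,188.5),.058],'uf':[(353.5,225.4),(355.7,222.4),.008],'rack':[(341.9,214.2),(343.3,210.5),0],'mid':[(325.4,209.1),(323.1,206.9),.088],'bat':[(268.4,199.8),(275.6,189.5),0]}
for k,(a,b,z) in P.items(): print(k,tri([(S['scene'],a,'scene'),(S['side'],b,'side')]),onz(S['scene'],a,z,'scene'),onz(S['side'],b,z,'side'))
for n in ['scene','side']:
  for t in ['bracket','batten']:
    snapshot(n)
    l=trace(t,n)[0]; print(n,t,l['bbox'],l['score'])
    im=cv2.imread(f'pics/{n}0.png'); 
  crop=im[150:310,230:440]; cv2.imwrite(f'pics/{n}_c.png',cv2.resize(crop,None,fx=3.6,fy=3.6,interpolation=cv2.INTER_CUBIC))
print(get_obs()['clock'])
E
```

```text
bracket [ 0.6497 -0.37   -0.0264] [ 0.6317 -0.3762  0.    ] [ 0.6435 -0.3867  0.    ]
grip [ 0.5638 -0.3271 -0.0147] [ 0.5491 -0.3437  0.015 ] [ 0.5545 -0.3384  0.015 ]
top [ 0.6148 -0.3974  0.1854] [ 0.6413 -0.3792  0.148 ] [ 0.6276 -0.3786  0.148 ]
hook [ 0.6538 -0.3644 -0.0033] [ 0.633  -0.3856  0.033 ] [ 0.6399 -0.3757  0.033 ]
ue [ 0.6484  0.0648 -0.0118] [0.6396 0.0427 0.008 ] [0.6384 0.056  0.008 ]
seat [0.6483 0.0738 0.0213] [0.6322 0.0294 0.058 ] [0.6284 0.0589 0.058 ]
uf [ 0.6588 -0.0825 -0.0196] [ 0.6412 -0.1013  0.008 ] [ 0.6504 -0.0997  0.008 ]
rack [ 0.6316 -0.03    0.0127] [ 0.6396 -0.0205  0.    ] [ 0.6353 -0.0216 -0.    ]
mid [ 0.551  -0.0225  0.0755] [ 0.5487 -0.0401  0.088 ] [ 0.5423 -0.0243  0.088 ]
bat [ 0.4275  0.2162 -0.0166] [0.4167 0.2025 0.    ] [0.4285 0.2009 0.    ]
scene bracket [379.4, 265.2, 60.8, 35.7] 0.57
scene batten [270.3, 199.1, 27.4, 37.2] 0.7
side bracket [368.8, 269.9, 55.7, 28.7] 0.8
side batten [276.7, 188.7, 24.2, 40.7] 0.79
2.15
```

View pics/scene_c.png

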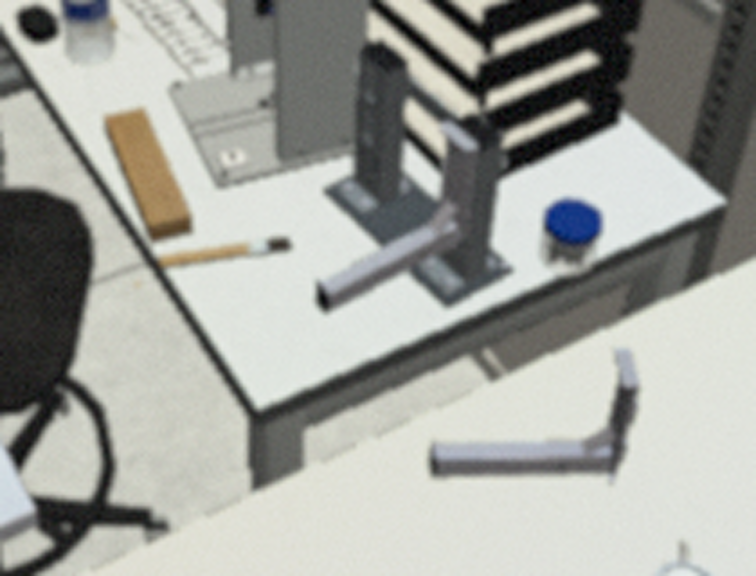

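```bash
python3 -m inch '[{"dz":-60},{"dz":-120},{"dx":110,"dy":130,"dz":-160,"az":-4},{"dx":466,"dy":556,"dz":-174,"az":-17.75},{"dx":466,"dy":556,"dz":-174,"az":-17.75},{"dx":466,"dy":556,"dz":-174,"az":-17.75},{"dx":466,"dy":556,"dz":-174,"az":-17.75},{"dx":466,"dy":556,"dz":-174,"az":-17.75}]'
```

```text
$[0]: bad value
```

```bash
python3 -m inch '[{"ax":0,"ay":0,"az":0,"dx":0,"dy":0,"dz":-60,"fingers":87},{"ax":0,"ay":0,"az":0,"dx":0,"dy":0,"dz":-120,"fingers":87},{"ax":0,"ay":0,"az":-4,"dx":110,"dy":130,"dz":-160,"fingers":87},{"ax":0,"ay":0,"az":-17.75,"dx":466,"dy":556,"dz":-174,"fingers":87},{"ax":0,"ay":0,"az":-17.75,"dx":466,"dy":556,"dz":-174,"fingers":87},{"ax":0,"ay":0,"az":-17.75,"dx":466,"dy":556,"dz":-174,"fingers":87},{"ax":0,"ay":0,"az":-17.75,"dx":466,"dy":556,"dz":-174,"fingers":87},{"ax":0,"ay":0,"az":-17.75,"dx":466,"dy":556,"dz":-174,"fingers":87}]'
```

```text
clock: 3.15
tool_pos: [0.3472, 0.2958, 0.38]
orientation: [-179.9, -0.0, 0.0]
force: [1.1, 0.2, 0.4]
opening: 0.0866
```

```bash
python3 -m inch '[{"ax":0,"ay":0,"az":0,"dx":133,"dy":326,"dz":-20,"fingers":87},{"ax":0,"ay":0,"az":0,"dx":133,"dy":326,"dz":-20,"fingers":87},{"ax":0,"ay":0,"az":0,"dx":133,"dy":326,"dz":-20,"fingers":87},{"ax":0,"ay":0,"az":0,"dx":133,"dy":326,"dz":-20,"fingers":87},{"ax":0,"ay":0,"az":0,"dx":133,"dy":326,"dz":-20,"fingers":87},{"ax":0,"ay":0,"az":0,"dx":133,"dy":326,"dz":-20,"fingers":87},{"ax":0,"ay":0,"az":0,"dx":133,"dy":326,"dz":-20,"fingers":87}]'
python3 - <<'E'
from h import *
np.set_printoptions(precision=4,suppress=True)
n='wrist';s=snap(n,'w1');import pickle;pickle.dump(s,open('w1.pkl','wb'))
print(get_obs()['clock'])
for t,z in [('upright_empty',.008),('seat',.058),('upright_full',.008),('rack',0),('shelf_mid',.088),('batten',0)]:
    print(t,[(np.round(a['position'],1),round(a['score'],2),onz(s,a['position'],z,n)) for a in landmark_of(t,n)[:2]])
E
```

```text
clock: 4.03
tool_pos: [0.4804, -0.0306, 0.3993]
orientation: [180.0, 0.0, -0.2]
force: [0.3, 0.7, -0.9]
opening: 0.0875
4.075
upright_empty [(array([279.6,  80.5]), 0.7, array([0.6312, 0.0484, 0.008 ]))]
seat []
upright_full [(array([367. ,  72.4]), 0.59, array([ 0.6453, -0.1053,  0.008 ]))]
rack [(array([324. ,  76.2]), 0.62, array([ 0.6385, -0.0297,  0.    ]))]
shelf_mid []
batten [(array([207.9, 194.6]), 0.84, array([0.4245, 0.1959, 0.    ]))]
```

View pics/w1.png

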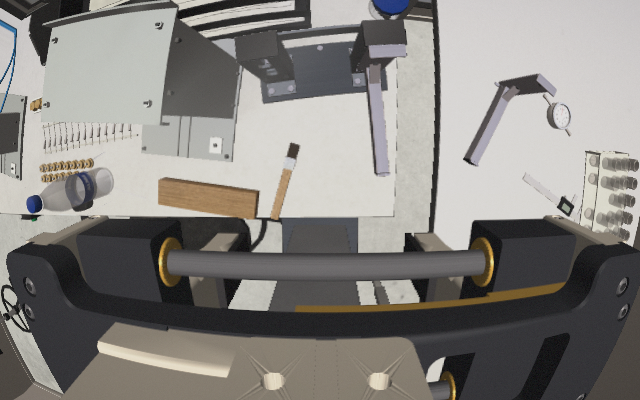

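```bash
python3 - <<'E'
import cv2
im=cv2.imread('pics/w1.png')
cv2.imwrite('pics/w1a.png',cv2.resize(im[0:190,130:430],None,fx=2.66,fy=2.66,interpolation=cv2.INTER_CUBIC))
cv2.imwrite('pics/w1b.png',cv2.resize(im[60:180,440:600],None,fx=5,fy=5,interpolation=cv2.INTER_CUBIC))
E
```

```text
(no output)
```

View pics/w1a.png

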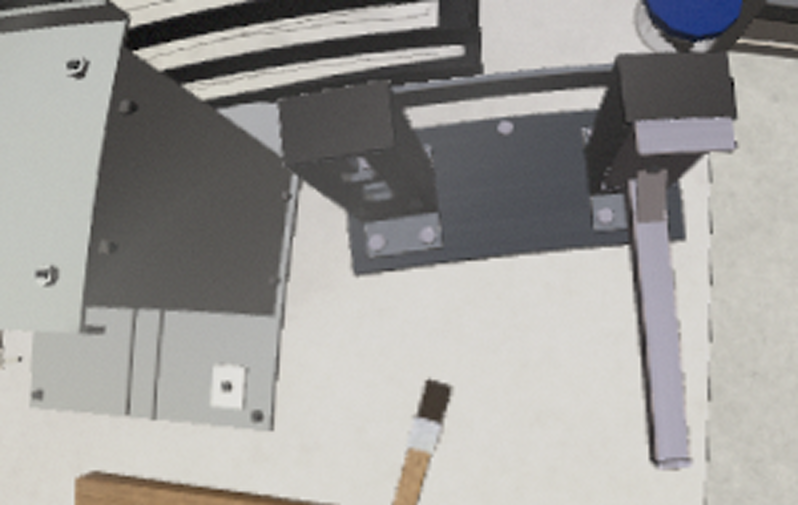

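View pics/w1b.png

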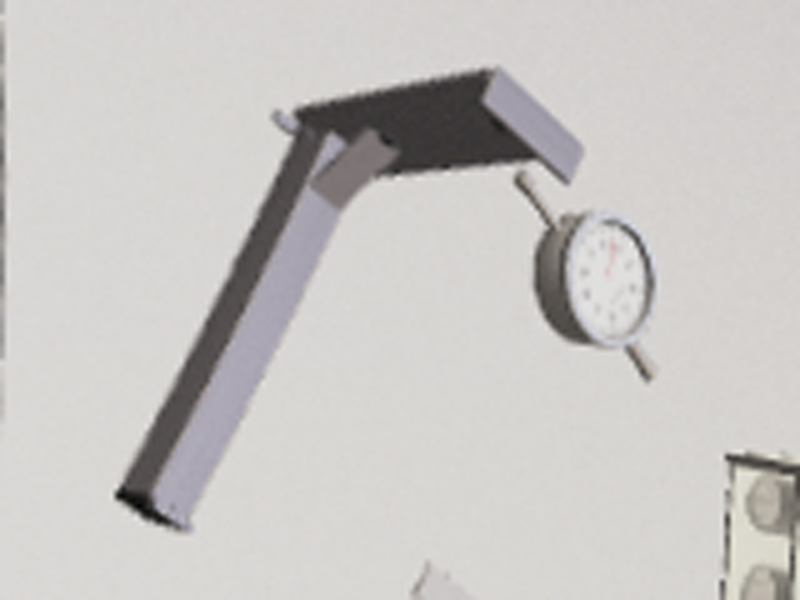

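```bash
python3 - <<'E'
from h import *
import pickle
np.set_printoptions(precision=4,suppress=True)
s=pickle.load(open('w1.pkl','rb'));n='wrist'
A=lambda u,v:(130+u/2.66-.0,v/2.66)
B=lambda u,v:(440+u/5,60+v/5)
def pr(k,px,z): print(k,onz(s,px,z,n))
pr('plate FL',A(356,273),.008);pr('plate FR',A(685,239),.008)
pr('ue topfront L',A(287,163),.202);pr('ue topfront R',A(394,150),.202)
pr('uf fold front L',A(638,153),.206);pr('uf fold front R',A(733,150),.206)
pr('uf fold back L',A(636,121),.206);pr('uf fold back R',A(733,118),.206)
pr('uf arm tip L',A(653,460),.088);pr('arm tip R',A(690,457),.088)
pr('foot empty FL',A(364,258),.012);pr('foot empty FR',A(441,249),.012)
pr('press col top BR',A(125,20),.28);pr('press col top FR',A(84,332),.28);pr('press col bottom F R',A(273,315),.02);pr('base FR',A(272,430),.01);pr('base R back',A(298,178),.01)
pr('br tip topL',B(160,500),.030);pr('br tip topR',B(190,528),.030)
pr('tip botL',B(117,492),.0)
pr('fold fL',B(485,100),.148);pr('fold fR',B(570,183),.148);pr('fold bL',B(497,68),.148);pr('fold bR',B(585,150),.148)
pr('plate bot L',B(298,108),0)
E
```

```text
plate FL [0.5923 0.0769 0.008 ]
plate FR [ 0.6148 -0.142   0.008 ]
ue topfront L [0.6274 0.0697 0.202 ]
ue topfront R [0.63  0.022 0.202]
uf fold front L [ 0.6272 -0.0822  0.206 ]
uf fold front R [ 0.6311 -0.1239  0.206 ]
uf fold back L [ 0.6417 -0.0815  0.206 ]
uf fold back R [ 0.646  -0.1243  0.206 ]
uf arm tip L [ 0.4762 -0.1088  0.088 ]
arm tip R [ 0.4781 -0.1308  0.088 ]
foot empty FL [0.6018 0.0707 0.012 ]
foot empty FR [0.606  0.0194 0.012 ]
press col top BR [0.6751 0.1135 0.28  ]
press col top FR [0.5558 0.1279 0.28  ]
press col bottom F R [0.5662 0.1317 0.02  ]
base FR [0.4878 0.1384 0.01  ]
base R back [0.6603 0.1166 0.01  ]
br tip topL [ 0.4951 -0.3018  0.03  ]
br tip topR [ 0.4851 -0.3156  0.03  ]
tip botL [ 0.4946 -0.2978  0.    ]
fold fL [ 0.6387 -0.3588  0.148 ]
fold fR [ 0.6176 -0.3964  0.148 ]
fold bL [ 0.65   -0.3644  0.148 ]
fold bR [ 0.6296 -0.4036  0.148 ]
plate bot L [ 0.6538 -0.3773  0.    ]
```

```bash
cat >> h.py <<'E'
def go(pos,rpy):
    o=get_obs(); R0=Ro.from_euler('xyz',o['orientation'],degrees=True); R1=Ro.from_euler('xyz',rpy,degrees=True)
    d=R0.inv().apply(np.asarray(pos)-o['tool_pos'])*1000; r=(R0.inv()*R1).as_rotvec(degrees=True)
    print('t%.2f'%o['clock'],'d',np.round(d,1),'a',np.round(r,1),'rows',max(np.linalg.norm(d)/62.5,np.linalg.norm(r)/10.7).round(1))
def gpose(grasp,rpy,depth=.019):
    return np.asarray(grasp)+Ro.from_euler('xyz',rpy,degrees=True).apply([0,0,depth])
E
python3 - <<'E'
from h import *
rpy=[180,-20,-27]
u=np.array([np.cos(np.radians(-27)),np.sin(np.radians(-27)),0])
g=np.array([.640,-.383,0])-.094*u
g[2]=.024
print(g, gpose(g,rpy)); p=gpose(g,rpy)
go(p+[0,0,.18],rpy)
E
```

```text
[ 0.55624539 -0.34032489  0.024     ] [ 0.56203549 -0.3432751   0.00614584]
t4.38 d [ 81.7 316.2 213.5] a [-4.7 19.6 26.8] rows 6.2
```

```bash
python3 -m inch '[{"ax":0,"ay":0,"az":0,"dx":10,"dy":60,"dz":0,"fingers":80},{"ax":-1,"ay":4,"az":6,"dx":20,"dy":120,"dz":10,"fingers":70},{"ax":-4.7,"ay":19.6,"az":26.8,"dx":81.7,"dy":316.2,"dz":213.5,"fingers":60},{"ax":-4.7,"ay":19.6,"az":26.8,"dx":81.7,"dy":316.2,"dz":213.5,"fingers":60},{"ax":-4.7,"ay":19.6,"az":26.8,"dx":81.7,"dy":316.2,"dz":213.5,"fingers":60},{"ax":-4.7,"ay":19.6,"az":26.8,"dx":81.7,"dy":316.2,"dz":213.5,"fingers":60},{"ax":-4.7,"ay":19.6,"az":26.8,"dx":81.7,"dy":316.2,"dz":213.5,"fingers":60},{"ax":-4.7,"ay":19.6,"az":26.8,"dx":81.7,"dy":316.2,"dz":213.5,"fingers":60}]'
python3 - <<'E'
from h import *
np.set_printoptions(precision=4,suppress=True)
n='wrist';s=snap(n,'w2');import pickle;pickle.dump(s,open('w2.pkl','wb'))
print(get_obs()['clock'])
for t,z in [('bracket',0),('bracket_grip',.015),('bracket_top',.148)]:
    print(t,[(np.round(a['position'],1),round(a['score'],2),onz(s,a['position'],z,n)) for a in landmark_of(t,n)[:2]])
E
```

```text
clock: 5.38
tool_pos: [0.5607, -0.3448, 0.1826]
orientation: [180.0, -19.7, -27.1]
force: [0.7, 0.1, -0.3]
opening: 0.0597
5.425
bracket [(array([323.3, 164.3]), 0.57, array([ 0.641 , -0.3844,  0.    ]))]
bracket_grip [(array([320.6, 245. ]), 0.93, array([ 0.5594, -0.3396,  0.015 ]))]
bracket_top [(array([321.8, 128.4]), 0.73, array([ 0.6339, -0.3806,  0.148 ]))]
```

View pics/w2.png

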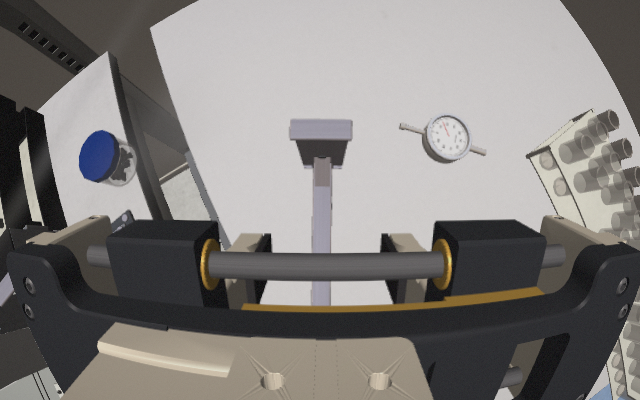

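```bash
python3 - <<'E'
from h import *
import pickle
np.set_printoptions(precision=4,suppress=True)
s=pickle.load(open('w2.pkl','rb'));n='wrist'
im=cv2.imread('pics/w2.png'); g=im.astype(int).sum(2)
for r in [129,195,205,215,300]: print(r,[g[r,c]for c in range(284,360,1)] if r==129 else list(g[r,304:340]))
cv2.imwrite('pics/w2c.png',cv2.resize(im[110:230,270:370],None,fx=5,fy=5,interpolation=cv2.INTER_CUBIC))
E
```

```text
129 [np.int64(612), np.int64(612), np.int64(611), np.int64(609), np.int64(571), np.int64(480), np.int64(455), np.int64(479), np.int64(481), np.int64(476), np.int64(476), np.int64(476), np.int64(480), np.int64(479), np.int64(474), np.int64(478), np.int64(477), np.int64(472), np.int64(476), np.int64(476), np.int64(472), np.int64(471), np.int64(469), np.int64(470), np.int64(472), np.int64(471), np.int64(466), np.int64(468), np.int64(472), np.int64(470), np.int64(476), np.int64(466), np.int64(470), np.int64(468), np.int64(469), np.int64(470), np.int64(469), np.int64(469), np.int64(466), np.int64(466), np.int64(467), np.int64(467), np.int64(471), np.int64(465), np.int64(462), np.int64(462), np.int64(469), np.int64(468), np.int64(469), np.int64(468), np.int64(467), np.int64(468), np.int64(462), np.int64(465), np.int64(471), np.int64(466), np.int64(462), np.int64(466), np.int64(465), np.int64(470), np.int64(457), np.int64(466), np.int64(469), np.int64(462), np.int64(463), np.int64(464), np.int64(436), np.int64(436), np.int64(515), np.int64(613), np.int64(614), np.int64(611), np.int64(612), 
[... 1524 characters left out ...]
471), np.int64(451), np.int64(465), np.int64(554), np.int64(616), np.int64(612), np.int64(614), np.int64(611), np.int64(613), np.int64(614), np.int64(616)]
300 [np.int64(605), np.int64(608), np.int64(606), np.int64(607), np.int64(603), np.int64(608), np.int64(565), np.int64(491), np.int64(516), np.int64(491), np.int64(480), np.int64(489), np.int64(497), np.int64(494), np.int64(493), np.int64(491), np.int64(490), np.int64(488), np.int64(491), np.int64(488), np.int64(488), np.int64(482), np.int64(476), np.int64(481), np.int64(462), np.int64(418), np.int64(395), np.int64(592), np.int64(609), np.int64(609), np.int64(606), np.int64(614), np.int64(610), np.int64(613), np.int64(612), np.int64(614)]
```

View pics/w2c.png

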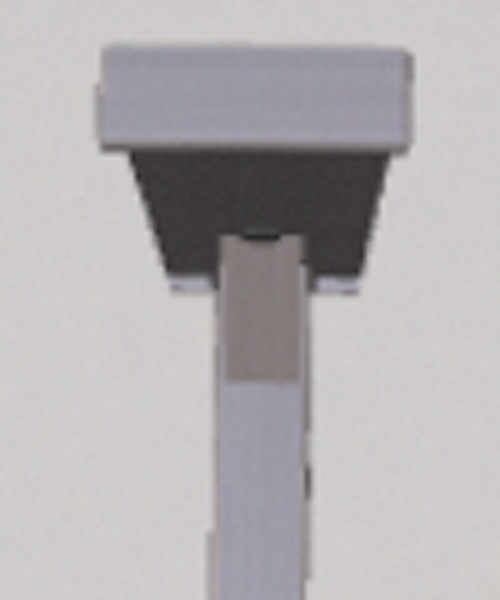

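```bash
python3 - <<'E'
from h import *
import pickle
np.set_printoptions(precision=4,suppress=True)
s=pickle.load(open('w2.pkl','rb'));n='wrist'
P=lambda c,r,z:onz(s,(c,r),z,n)[:2]
a=(P(313.6,190,.03)+P(330.6,190,.03))/2; b=(P(311.7,300,.03)+P(329,300,.03))/2
print(a,b,np.degrees(np.arctan2(*(a-b)[::-1])), 'width',np.linalg.norm(P(313.6,190,.03)-P(330.6,190,.03)))
fl,fr,bl,br=P(289.3,139.7,.148),P(351.8,139.7,.148),P(290,119,.148),P(352.3,119.2,.148)
print(fl,fr,bl,br); m=(bl+br)/2; print('backmid',m,'frontmid',(fl+fr)/2)
d=fl-fr; print(np.degrees(np.arctan2(-d[0],d[1])),np.linalg.norm(d))
d=m-b; print(np.degrees(np.arctan2(d[1],d[0])))
# bottom of back plate front face z=0 : crop row 290
print('plate bottom front', (P(270+170/5,110+292/5,0)+P(270+358/5,110+292/5,0))/2)
E
```

```text
[ 0.6106 -0.3677] [ 0.5078 -0.3131] -27.992122761720964 width 0.017944235309037045
[ 0.6369 -0.3568] [ 0.6171 -0.3954] [ 0.6507 -0.3639] [ 0.6304 -0.403 ]
backmid [ 0.6406 -0.3835] frontmid [ 0.627  -0.3761]
-27.200429339717793 0.04334335574993739
-27.932584803466455
plate bottom front [ 0.6369 -0.3817]
```

```bash
python3 - <<'E'
from h import *
rpy=[180,-20,-27.8]
p=gpose([.5578,-.3398,.024],rpy);print(p)
go(p,rpy)
E
```

```text
[ 0.56354835 -0.34283076  0.00614584]
t5.58 d [-61.5  -1.1 170.5] a [-0.3 -0.1  0.7] rows 2.9
```

```bash
python3 -m inch '[{"ax":-0.3,"ay":0,"az":0.7,"dx":-20,"dy":-1,"dz":56,"fingers":60},{"ax":-0.3,"ay":0,"az":0.7,"dx":-40,"dy":-1.1,"dz":111,"fingers":60},{"ax":-0.3,"ay":0,"az":0.7,"dx":-55,"dy":-1.1,"dz":152,"fingers":60},{"ax":-0.3,"ay":0,"az":0.7,"dx":-61.5,"dy":-1.1,"dz":170.5,"fingers":60},{"ax":-0.3,"ay":0,"az":0.7,"dx":-61.5,"dy":-1.1,"dz":170.5,"fingers":60}]'
```

```text
clock: 6.2
tool_pos: [0.5638, -0.3469, 0.0113]
orientation: [-179.3, -18.9, -27.8]
force: [0.4, -0.3, -0.1]
opening: 0.0602
```

```bash
python3 - <<'E'
from h import *
rpy=[180,-20,-27.8]
p=gpose([.5578,-.3398,.024],rpy);print(get_obs())
go(p,rpy)
E
```

```text
{'clock': 6.2, 'joint_pos': array([-16.2782389 ,  22.92676276, -44.29319189,  35.96290679,
        -5.09756619,  43.25365412]), 'qvel': array([ 0.2759904 , -2.30501111,  1.76430853,  0.06864334, -1.21341894,
       -0.25624409]), 'tau': array([ -0.16536344, -47.20728278,  16.44944429,   2.58184679,
         1.28119256,  -0.06661867]), 'tool_pos': array([ 0.56380185, -0.34691021,  0.01134846]), 'orientation': array([-179.2809778 ,  -18.86702624,  -27.78026297]), 'force': array([ 0.4218957 , -0.27651081, -0.06970128]), 'moment': array([ 0.49398936,  1.0134446 , -0.00912225]), 'opening': 0.060199271191483494}
t6.20 d [-3.7 -3.4  4.3] a [-0.7  1.1  0. ] rows 0.1
```

```bash
python3 - <<'E'
from h import *
rpy=[180,-14,-27.8]
p=gpose([.5543,-.3379,.024],rpy);print(p)
go(p,rpy)
E
```

```text
[ 0.55836599 -0.34004375  0.00556438]
t6.20 d [-9.4 -3.5  2.9] a [-0.7 -4.9  0. ] rows 0.5
```

```bash
python3 -m inch '[{"ax":-0.7,"ay":-4.9,"az":0,"dx":-9.4,"dy":-3.5,"dz":2.9,"fingers":60},{"ax":-0.7,"ay":-4.9,"az":0,"dx":-9.4,"dy":-3.5,"dz":2.9,"fingers":60},{"ax":-0.7,"ay":-4.9,"az":0,"dx":-9.4,"dy":-3.5,"dz":2.9,"fingers":60}]'; python3 - <<'E'
from h import *
rpy=[180,-14,-27.8]
p=gpose([.5543,-.3379,.024],rpy);print(get_obs()['joint_pos'])
go(p,rpy)
E
```

```text
clock: 6.58
tool_pos: [0.5624, -0.3398, 0.0092]
orientation: [-179.8, -14.4, -27.7]
force: [1.2, -0.9, -0.6]
opening: 0.0599
[-12.30458146  24.56573239 -32.84162939  11.21236576 -19.02623118
  64.41864972]
t6.58 d [-4.3  2.1  2.7] a [-0.2 -0.4  0.1] rows 0.1
```

```bash
python3 -m inch '[{"ax":-0.2,"ay":0.4,"az":0,"dx":-4.3,"dy":1.5,"dz":2.7,"fingers":60},{"ax":-0.2,"ay":0.4,"az":0,"dx":-4.3,"dy":1.5,"dz":2.7,"fingers":60}]'; python3 - <<'E'
from h import *
rpy=[180,-14,-27.8]
p=gpose([.5543,-.3379,.024],rpy);print(get_obs()['joint_pos'])
go(p,rpy)
E
```

```text
clock: 6.82
tool_pos: [0.5548, -0.3402, 0.0036]
orientation: [179.8, -14.5, -27.7]
force: [-0.1, -0.5, -1.0]
opening: 0.0599
[-12.46115905  24.52263214 -35.0236345   13.73085677 -16.91916291
  62.01810682]
t6.83 d [ 3.5 -1.8 -1.1] a [ 0.2 -0.5  0. ] rows 0.1
```

```bash
python3 -m inch '[{"ax":0,"ay":0,"az":0,"dx":0,"dy":-1.8,"dz":-1,"fingers":35},{"ax":0,"ay":0,"az":0,"dx":0,"dy":-1.8,"dz":-1,"fingers":10},{"ax":0,"ay":0,"az":0,"dx":0,"dy":-1.8,"dz":-1,"fingers":10},{"ax":0,"ay":0,"az":0,"dx":0,"dy":-1.8,"dz":-1,"fingers":10},{"ax":0,"ay":0,"az":0,"dx":0,"dy":-1.8,"dz":-1,"fingers":10}]'; python3 - <<'E'
from h import *
o=get_obs();print(o['tool_pos'],o['orientation'],o['opening'])
R=Ro.from_euler('xyz',o['orientation'],degrees=True)
g=o['tool_pos']-R.apply([0,0,.019]);print(g)
snap('wrist','w3')
E
```

```text
clock: 7.45
tool_pos: [0.5559, -0.3386, 0.0036]
orientation: [179.8, -14.5, -27.8]
force: [0.3, 0.1, -0.8]
opening: 0.0199
[ 0.55593842 -0.33861333  0.00358065] [179.84803514 -14.47210687 -27.77607512] 0.019884691224665088
[ 0.55176077 -0.33635598  0.0219777 ]
```

View pics/w3.png

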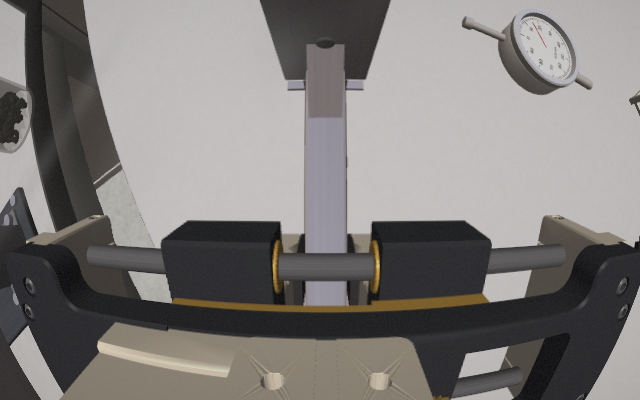

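```bash
cat >> h.py <<'E'
TIL=-14.47
OFF=np.array([-.0963,0,.0036])
def btcp(o,yaw): return np.asarray(o)+Ro.from_euler('z',yaw,degrees=True).apply(OFF)
def gob(o,yaw): go(btcp(o,yaw),[180,TIL,yaw])
def bnow():
    o=get_obs();R=Ro.from_euler('xyz',o['orientation'],degrees=True)
    Rb=R*Ro.from_euler('xyz',[180,TIL,0],degrees=True).inv()
    e=Rb.as_euler('xyz',degrees=True)
    org=o['tool_pos']-Rb.apply(OFF)
    print('t%.2f'%o['clock'],'bracket org',org.round(4),'rpy',e.round(2),'F',o['force'].round(1),'M',o['moment'].round(2),'op',round(o['opening']*1e3,1)); return org,e
SEAT=np.array([.6288,.0465,.058]); YR=5.7
def seat(d): return SEAT+Ro.from_euler('z',YR,degrees=True).apply(d)
E
python3 - <<'E'
from h import *
o,e=bnow()
gob(o+[0,0,.1],-27.8)
gob(seat([-.10,-.09,.21]),5.7)
E
```

```text
t7.50 bracket org [ 0.6411 -0.3835  0.    ] rpy [ -0.15  -0.   -27.81] F [ 0.9  0.3 -0.9] M [0.53 0.65 0.09] op 20.2
t7.50 d [ 25.    0.3 -96.8] a [ 0.1 -0.   0. ] rows 1.6
t7.50 d [-154.8 -190.5 -317.3] a [  8.5   0.  -32.4] rows 6.4
```

```bash
python3 -m inch '[{"ax":0,"ay":0,"az":0,"dx":5,"dy":0,"dz":-20,"fingers":10},{"ax":0,"ay":0,"az":0,"dx":18,"dy":0,"dz":-70,"fingers":10},{"ax":0,"ay":0,"az":0,"dx":30,"dy":0,"dz":-125,"fingers":10},{"ax":0,"ay":0,"az":0,"dx":42,"dy":0,"dz":-180,"fingers":10},{"ax":0,"ay":0,"az":0,"dx":55,"dy":0,"dz":-235,"fingers":10},{"ax":0,"ay":0,"az":0,"dx":60,"dy":0,"dz":-255,"fingers":10}]'
python3 - <<'E'
from h import *
o,e=bnow(); print(get_obs()['joint_pos'])
gob(seat([-.10,-.09,.21]),5.7)
E
```

```text
clock: 8.25
tool_pos: [0.5518, -0.3356, 0.2695]
orientation: [179.9, -14.7, -27.8]
force: [-0.6, -0.4, -4.8]
opening: 0.0197
t8.25 bracket org [ 0.637  -0.3806  0.2664] rpy [ -0.09  -0.25 -27.81] F [-0.6 -0.4 -4.8] M [ 0.62  1.02 -0.03] op 19.7
[-11.53440091   7.66393913 -14.62921688   5.17527509 -53.68479735
  71.17707262]
t8.25 d [-216.3 -190.4  -59.3] a [  8.5  -0.2 -32.4] rows 4.7
```

```bash
python3 -m inch '[{"ax":8.5,"ay":-0.2,"az":-32.4,"dx":-216.3,"dy":-190.4,"dz":-59.3,"fingers":10},{"ax":8.5,"ay":-0.2,"az":-32.4,"dx":-216.3,"dy":-190.4,"dz":-59.3,"fingers":10},{"ax":8.5,"ay":-0.2,"az":-32.4,"dx":-216.3,"dy":-190.4,"dz":-59.3,"fingers":10},{"ax":8.5,"ay":-0.2,"az":-32.4,"dx":-216.3,"dy":-190.4,"dz":-59.3,"fingers":10},{"ax":8.5,"ay":-0.2,"az":-32.4,"dx":-216.3,"dy":-190.4,"dz":-59.3,"fingers":10},{"ax":8.5,"ay":-0.2,"az":-32.4,"dx":-216.3,"dy":-190.4,"dz":-59.3,"fingers":10},{"ax":8.5,"ay":-0.2,"az":-32.4,"dx":-216.3,"dy":-190.4,"dz":-59.3,"fingers":10}]'
python3 - <<'E'
from h import *
import pickle
o,e=bnow(); print(get_obs()['joint_pos'])
s=snap('wrist','w4');pickle.dump(s,open('w4.pkl','wb'))
E
```

```text
clock: 9.12
tool_pos: [0.4413, -0.0621, 0.2681]
orientation: [-179.9, -14.2, 5.7]
force: [-0.3, -0.0, -2.9]
opening: 0.0197
t9.12 bracket org [ 0.5371 -0.0524  0.2641] rpy [0.07 0.26 5.75] F [-0.3 -0.  -2.9] M [-0.17  1.13 -0.02] op 19.7
[ 20.82640274 -13.28836525 -33.91254133   4.35206052 -55.70001593
  72.89167087]
```

View pics/w4.png

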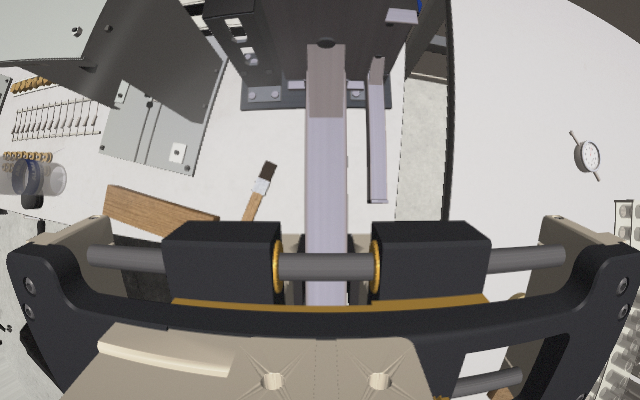

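```bash
python3 - <<'E'
import cv2
im=cv2.imread('pics/w4.png')
cv2.imwrite('pics/w4a.png',cv2.resize(im[0:210,200:420],None,fx=2.8,fy=2.8,interpolation=cv2.INTER_CUBIC))
E
```

```text
(no output)
```

View pics/w4a.png

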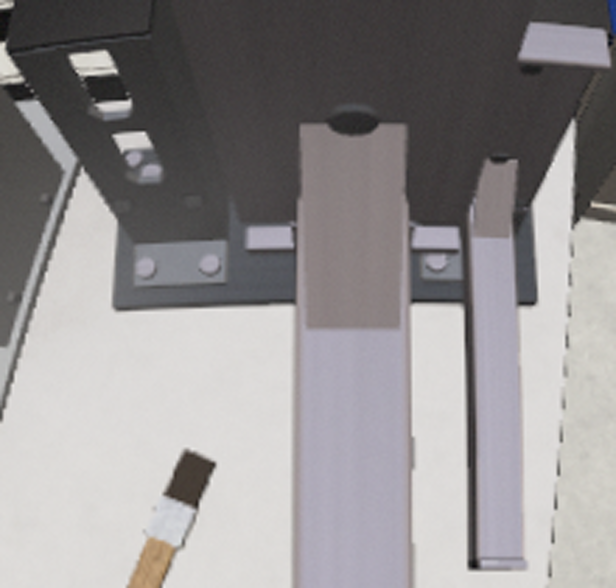

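```bash
python3 - <<'E'
from h import *
import pickle
np.set_printoptions(precision=4,suppress=True)
s=pickle.load(open('w4.pkl','rb'));n='wrist'
A=lambda u,v:(200+u/2.8,v/2.8)
def pr(k,a,b,za):
    p=onz(s,A(*a),za,n);q=onz(s,A(*b),za,n);d=p-q
    print(k,p[:2],q[:2],'mid',(p+q)[:2]/2,'len',np.linalg.norm(d),'yaw',np.degrees(np.arctan2(-d[0],d[1])))
pr('plate top edge',(113,306),(537,300),.008)
pr('foot empty',(134,286),(227,283),.012)
pr('uf fold front',(519,61),(608,67),.206)
pr('uf arm tip',(477,560),(523,559),.088)
pr('ue top front',(8,53),(150,33),.202)
pr('ue bottom w face/foot',(134,246),(229,241),.012)
# own fold? own bracket bottom plate
o,e=bnow()
for y in (-.01,.01):
  for x in (-.03,-.1): 
    p=o+Ro.from_euler('xyz',e,degrees=True).apply([x,y,.03]); q=proj(s,p,n); print('own arm',x,y,((q[0]-200)*2.8).round(),(q[1]*2.8).round())
q=proj(s,o+Ro.from_euler('xyz',e,degrees=True).apply([-.005,.022,0]),n);print(((q[0]-200)*2.8).round(),(q[1]*2.8).round())
q=proj(s,o+Ro.from_euler('xyz',e,degrees=True).apply([-.005,-.022,0]),n);print(((q[0]-200)*2.8).round(),(q[1]*2.8).round())
E
```

```text
plate top edge [0.5919 0.0785] [ 0.6161 -0.1421] mid [ 0.604  -0.0318] len 0.22185029126090258 yaw 6.257705630025805
foot empty [0.6023 0.0674] [0.6066 0.0183] mid [0.6045 0.0428] len 0.04937300229344316 yaw 5.1007419263186335
uf fold front [ 0.6269 -0.0958] [ 0.6307 -0.1243] mid [ 0.6288 -0.11  ] len 0.028724764201200872 yaw 7.480514400819445
uf arm tip [ 0.4755 -0.1106] [ 0.4778 -0.1295] mid [ 0.4766 -0.12  ] len 0.019100338669481264 yaw 7.1135505687230784
ue top front [0.6246 0.0698] [0.6306 0.0211] mid [0.6276 0.0454] len 0.049023068274515136 yaw 6.951077792267385
ue bottom w face/foot [0.6249 0.0711] [0.6302 0.0204] mid [0.6275 0.0457] len 0.05098106480940487 yaw 5.996576700828233
t9.18 bracket org [ 0.5374 -0.0531  0.264 ] rpy [0.06 0.28 5.66] F [ 0.1 -0.2 -3.1] M [-0.23  1.17  0.04] op 20.0
own arm -0.03 -0.01 409.0 323.0
own arm -0.1 -0.01 410.0 737.0
own arm -0.03 0.01 292.0 323.0
own arm -0.1 0.01 290.0 737.0
247.0 252.0
456.0 253.0
```

```bash
sed -i 's/^SEAT=.*/SEAT=np.array([.628,.0458,.058]); YR=6.1/' h.py; python3 - <<'E'
from h import *
gob(seat([-.045,0,.19]),6.1)
gob(seat([-.045,0,.034]),6.1)
E
```

```text
t9.18 d [ 49.2 -88.4  29.5] a [ 0.   0.3 -0.4] rows 1.7
t9.18 d [ 11.  -88.2 180.8] a [ 0.   0.3 -0.4] rows 3.2
```

```bash
python3 -m inch '[{"ax":0,"ay":0,"az":-0.4,"dx":25,"dy":-44,"dz":15,"fingers":10},{"ax":0,"ay":0.3,"az":-0.4,"dx":49,"dy":-88.3,"dz":29.5,"fingers":10},{"ax":0,"ay":0.3,"az":-0.4,"dx":38,"dy":-88.3,"dz":75,"fingers":10},{"ax":0,"ay":0.3,"az":-0.4,"dx":24,"dy":-88.2,"dz":127,"fingers":10},{"ax":0,"ay":0.3,"az":-0.4,"dx":15,"dy":-88.2,"dz":165,"fingers":10},{"ax":0,"ay":0.3,"az":-0.4,"dx":11,"dy":-88.2,"dz":180.8,"fingers":10},{"ax":0,"ay":0.3,"az":-0.4,"dx":11,"dy":-88.2,"dz":180.8,"fingers":10}]'
python3 - <<'E'
from h import *
o,e=bnow(); print(get_obs()['joint_pos'])
gob(seat([-.02,0,.033]),6.1)
snap('wrist','w5');snap('scene','s5')
im=cv2.imread('pics/s5.png');cv2.imwrite('pics/s5c.png',cv2.resize(im[140:250,250:410],None,fx=5,fy=5,interpolation=cv2.INTER_CUBIC))
E
```

```text
clock: 10.05
tool_pos: [0.4871, 0.029, 0.094]
orientation: [179.8, -14.3, 5.9]
force: [-0.3, -0.5, -3.2]
opening: 0.02
t10.05 bracket org [0.5829 0.0389 0.0901] rpy [-0.16  0.19  5.9 ] F [-0.3 -0.5 -3.2] M [-0.16  1.14  0.03] op 20.0
[ 31.01085604   2.75131744 -49.93372675  14.62597151 -25.11459221
  52.31734951]
t10.05 d [24.9 -1.8  5.7] a [ 0.2  0.2 -0.1] rows 0.4
```

View pics/w5.png

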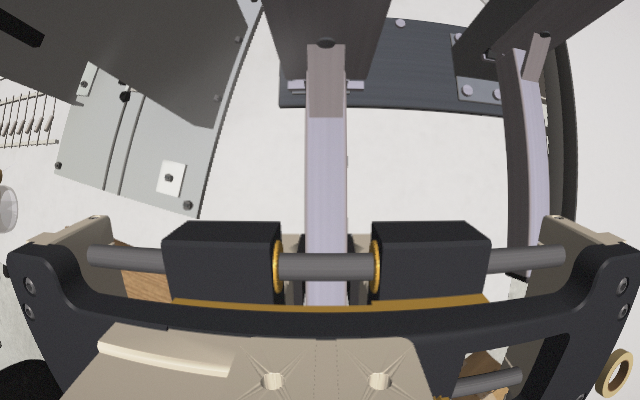

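View pics/s5c.png

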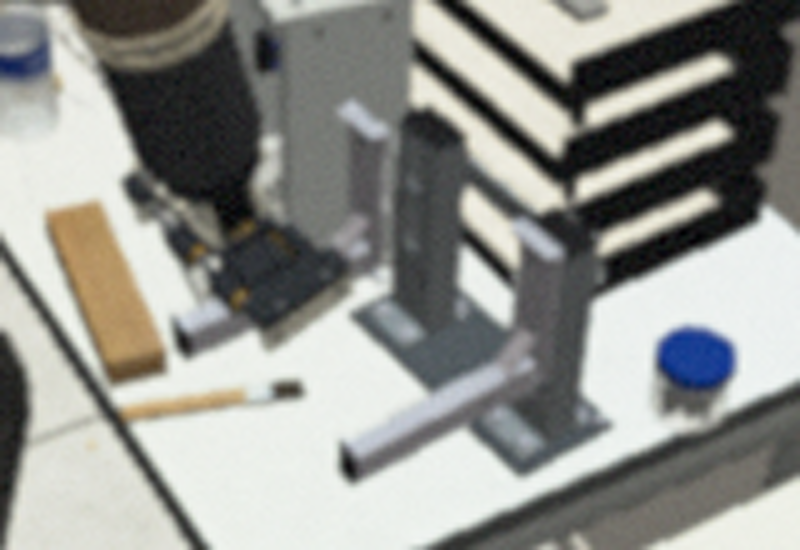

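```bash
python3 - <<'E'
from h import *
n='wrist';s=snapshot(n)
o,e=bnow()
R=Ro.from_euler('z',6.1,degrees=True)
for px in [(279,107.5),(400,109.5),(500,115)]:
    p=onz(s,px,.008,n); print(p,'in bracket-origin rack axes',R.inv().apply(p-o))
p=onz(s,(279,107.5),.008,n);q=onz(s,(500,115),.008,n);d=p-q;print(np.degrees(np.arctan2(-d[0],d[1])))
q=proj(s,o+Ro.from_euler('xyz',e,degrees=True).apply([-.005,.022,0]),n);print(q)
q=proj(s,o+Ro.from_euler('xyz',e,degrees=True).apply([-.005,-.022,0]),n);print(q)
E
```

```text
t10.20 bracket org [0.5845 0.0408 0.0933] rpy [-0.03 -0.12  5.99] F [ 0.4  0.4 -3.9] M [-0.2   1.14 -0.03] op 19.9
[0.59252267 0.08095293 0.008     ] in bracket-origin rack axes [ 0.01223194  0.03909354 -0.08531548]
[ 0.60285942 -0.02438577  0.008     ] in bracket-origin rack axes [ 0.01131645 -0.06674715 -0.08531548]
[ 0.61675774 -0.12678661  0.008     ] in bracket-origin rack axes [ 0.01425455 -0.17004508 -0.08531548]
6.654097547024442
[286.12969723  89.71462957]
[360.98404703  89.66209992]
```

```bash
python3 - <<'E'
import cv2
im=cv2.imread('pics/w5.png')
cv2.imwrite('pics/w5a.png',cv2.resize(im[10:130,255:405],None,fx=5,fy=5,interpolation=cv2.INTER_CUBIC))
E
```

```text
(no output)
```

View pics/w5a.png

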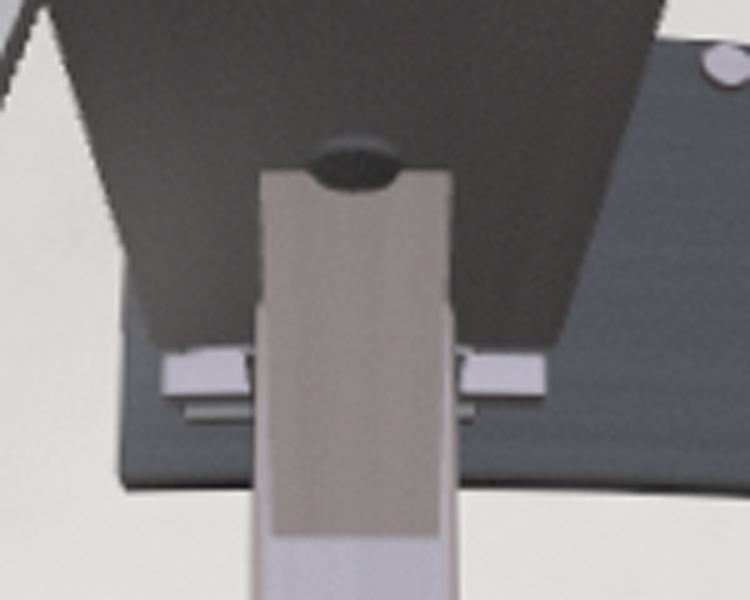

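```bash
python3 - <<'E'
from h import *
n='wrist';s=snapshot(n)
o,e=bnow()
R=Ro.from_euler('z',6.3,degrees=True)
A=lambda u,v:(255+u/5,10+v/5)
for k,a,z in [('footL',A(185,418),.012),('footR',A(474,418),.012),('corner',A(124,484),.008),('earL',A(161,395),o[2]),('earR',A(546,395),o[2]),('earLt',A(163,353),o[2]+.004),('earRt',A(545,353),o[2]+.004)]:
    p=onz(s,a,z,n); print(k,p,R.inv().apply(p-o))
E
```

```text
t10.25 bracket org [0.5846 0.0411 0.0936] rpy [-0.   -0.16  6.01] F [ 0.3 -0.8 -2.2] M [-0.14  1.19 -0.04] op 20.1
footL [0.60546496 0.07128795 0.012     ] [ 0.02409436  0.02773364 -0.08162938]
footR [0.61053992 0.0216825  0.012     ] [ 0.02369524 -0.02212914 -0.08162938]
corner [0.59374317 0.08098102 0.008     ] [ 0.01350702  0.03865446 -0.08562938]
earL [0.57809171 0.06206849 0.09362938] [-4.12528175e-03  2.15736430e-02 -4.16333634e-17]
earR [0.58289026 0.01694328 0.09362938] [-4.30748597e-03 -2.38056178e-02 -1.38777878e-17]
earLt [0.58191266 0.06188753 0.09762938] [-0.00034726  0.02097448  0.004     ]
earRt [0.58660554 0.01781524 0.09762938] [-0.00051896 -0.02334662  0.004     ]
```

```bash
python3 - <<'E'
from h import *
import pickle
s=snap('wrist','w6');pickle.dump(s,open('w6.pkl','wb'));o,e=bnow();pickle.dump((o,e),open('b6.pkl','wb'))
im=cv2.imread('pics/w6.png')
cv2.imwrite('pics/w6a.png',cv2.resize(im[10:130,255:405],None,fx=5,fy=5,interpolation=cv2.INTER_CUBIC))
E
```

```text
t10.30 bracket org [0.5844 0.0413 0.0937] rpy [ 0.01 -0.17  6.02] F [-0.6 -0.4 -2. ] M [-0.14  1.19  0.  ] op 20.2
```

View pics/w6a.png

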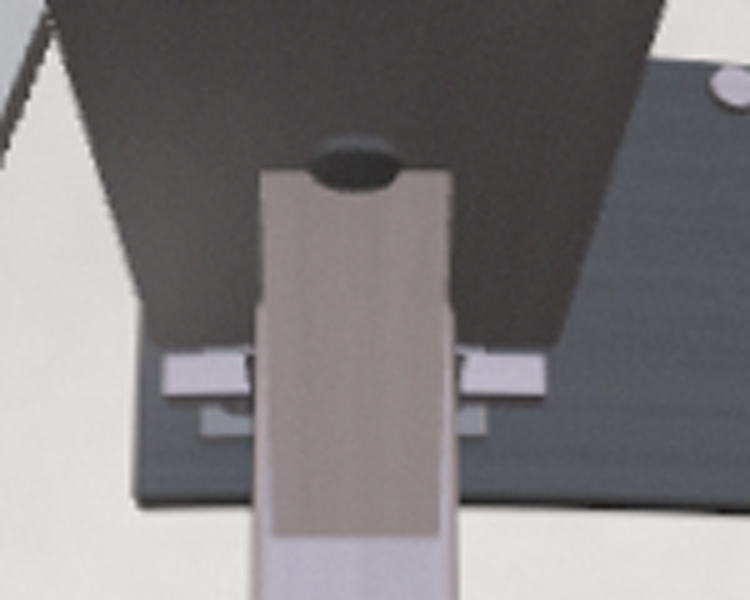

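```bash
python3 - <<'E'
from h import *
import pickle
n='wrist';s=pickle.load(open('w6.pkl','rb'));o,e=pickle.load(open('b6.pkl','rb'))
R=Ro.from_euler('z',6.1,degrees=True)
A=lambda u,v:(255+u/5,10+v/5)
for k,a,z in [('footL',A(201,437),.012),('footR',A(487,435),.012),('corner',A(137,500),.008),('corner2',A(750,510),.008),('earL',A(161,395),o[2]),('earR',A(546,395),o[2])]:
    p=onz(s,a,z,n); print(k,p,R.inv().apply(p-o))
gob(seat([-.02,0.0,.033]),6.1)
E
```

```text
footL [0.6023172  0.06843468 0.012     ] [ 0.02067124  0.0251249  -0.08168576]
footR [0.60783124 0.01949588 0.012     ] [ 0.02095364 -0.02412275 -0.08168576]
corner [0.59111738 0.0786788  0.008     ] [ 0.01062342  0.03650115 -0.08568576]
corner2 [ 0.60198736 -0.0284049   0.008     ] [ 0.01005271 -0.07113132 -0.08568576]
earL [0.57819971 0.06240259 0.09368576] [-0.00395068  0.02168978  0.        ]
earR [0.583014   0.01721462 0.09368576] [-0.0039655  -0.02375392  0.        ]
t10.30 d [22.4  0.2  8.3] a [ 0.  -0.2 -0.1] rows 0.4
```

```bash
python3 -m inch '[{"ax":0,"ay":-0.2,"az":0,"dx":11,"dy":-0.6,"dz":5,"fingers":10},{"ax":0,"ay":-0.2,"az":0,"dx":22.4,"dy":-0.6,"dz":8.3,"fingers":10},{"ax":0,"ay":-0.2,"az":0,"dx":31.5,"dy":-0.6,"dz":10.8,"fingers":10},{"ax":0,"ay":-0.2,"az":0,"dx":38,"dy":-0.6,"dz":12.5,"fingers":10},{"ax":0,"ay":-0.2,"az":0,"dx":38,"dy":-0.6,"dz":12.5,"fingers":10}]'
python3 - <<'E'
from h import *
o,e=bnow()
print(Ro.from_euler('z',6.1,degrees=True).inv().apply(o-SEAT))
E
```

```text
clock: 10.92
tool_pos: [0.5278, 0.0359, 0.0932]
orientation: [180.0, -14.3, 6.1]
force: [1.7, -0.3, -3.4]
opening: 0.0197
t10.93 bracket org [0.6236 0.046  0.0893] rpy [-0.05  0.16  6.05] F [ 1.7 -0.3 -3.4] M [-0.15  1.17  0.01] op 19.7
[-0.00438147  0.00071871  0.03130818]
```

```bash
python3 -m inch '[{"ax":0,"ay":0,"az":0,"dx":3.5,"dy":0,"dz":0,"fingers":10},{"ax":0,"ay":0,"az":0,"dx":6.3,"dy":0,"dz":0.8,"fingers":10},{"ax":0,"ay":0,"az":0,"dx":6.3,"dy":0,"dz":0.8,"fingers":10}]'
python3 - <<'E'
from h import *
o,e=bnow()
print(Ro.from_euler('z',6.1,degrees=True).inv().apply(o-SEAT))
E
```

```text
clock: 11.3
tool_pos: [0.5332, 0.0363, 0.0939]
orientation: [179.9, -14.3, 6.1]
force: [-2.0, -0.9, -2.4]
opening: 0.0202
t11.30 bracket org [0.629  0.0465 0.09  ] rpy [-0.05  0.18  6.05] F [-2.  -0.9 -2.4] M [-0.17  1.69 -0.01] op 20.2
[0.0010429  0.00054653 0.03202944]
```

```bash
python3 -m inch '[{"ax":0,"ay":0,"az":0,"dx":3,"dy":0,"dz":0.8,"fingers":10},{"ax":0,"ay":0,"az":0,"dx":3,"dy":0,"dz":0.8,"fingers":10}]'
python3 - <<'E'
from h import *
o,e=bnow()
print(Ro.from_euler('z',6.1,degrees=True).inv().apply(o-SEAT))
E
```

```text
clock: 11.55
tool_pos: [0.5337, 0.0353, 0.0925]
orientation: [179.9, -14.0, 6.0]
force: [-9.9, 0.2, -1.1]
opening: 0.0194
t11.55 bracket org [0.6294 0.0453 0.0881] rpy [-0.14  0.46  5.98] F [-9.9  0.2 -1.1] M [-0.1   4.47  0.13] op 19.4
[ 0.00134096 -0.00062502  0.03007649]
```

```bash
python3 -m inch '[{"ax":0,"ay":0,"az":0,"dx":-1.3,"dy":0,"dz":0,"fingers":10},{"ax":0,"ay":0,"az":0,"dx":-2.5,"dy":0,"dz":5,"fingers":10},{"ax":0,"ay":0,"az":0,"dx":-3.8,"dy":0,"dz":10,"fingers":10},{"ax":0,"ay":0,"az":0,"dx":-4.3,"dy":0,"dz":12,"fingers":10},{"ax":0,"ay":0,"az":0,"dx":-4.3,"dy":0,"dz":12,"fingers":10}]'
python3 - <<'E'
from h import *
o,e=bnow()
print(Ro.from_euler('z',6.1,degrees=True).inv().apply(o-SEAT))
E
```

```text
clock: 12.18
tool_pos: [0.5337, 0.0357, 0.0803]
orientation: [179.9, -14.1, 6.0]
force: [-4.6, -0.4, -4.6]
opening: 0.0199
t12.18 bracket org [0.6294 0.0457 0.0761] rpy [-0.11  0.34  6.01] F [-4.6 -0.4 -4.6] M [-0.4   3.28 -0.03] op 19.9
[ 0.00138721 -0.0002117   0.01812553]
```

```bash
python3 -m inch '[{"ax":0,"ay":0,"az":0,"dx":-0.7,"dy":0,"dz":2.5,"fingers":10},{"ax":0,"ay":0,"az":0,"dx":-1.4,"dy":0,"dz":5,"fingers":10},{"ax":0,"ay":0,"az":0,"dx":-1.6,"dy":0,"dz":6,"fingers":10},{"ax":0,"ay":0,"az":0,"dx":-1.6,"dy":0,"dz":6,"fingers":10}]'
python3 - <<'E'
from h import *
o,e=bnow()
print(Ro.from_euler('z',6.1,degrees=True).inv().apply(o-SEAT))
s=snap('wrist','w7');snap('scene','s7');snap('side','d7')
im=cv2.imread('pics/w7.png');a=cv2.resize(im[0:160,220:430],None,fx=3.5,fy=3.5,interpolation=cv2.INTER_CUBIC);cv2.imwrite('pics/w7a.png',a)
im=cv2.imread('pics/s7.png');cv2.imwrite('pics/s7c.png',cv2.resize(im[140:250,250:410],None,fx=5,fy=5,interpolation=cv2.INTER_CUBIC))
E
```

```text
clock: 12.68
tool_pos: [0.5336, 0.0356, 0.0743]
orientation: [179.9, -14.1, 6.0]
force: [-7.5, -0.6, -1.2]
opening: 0.0198
t12.68 bracket org [0.6294 0.0457 0.0701] rpy [-0.11  0.33  6.01] F [-7.5 -0.6 -1.2] M [-0.41  3.49 -0.06] op 19.8
[ 0.00136208 -0.00025534  0.0120998 ]
```

View pics/w7a.png

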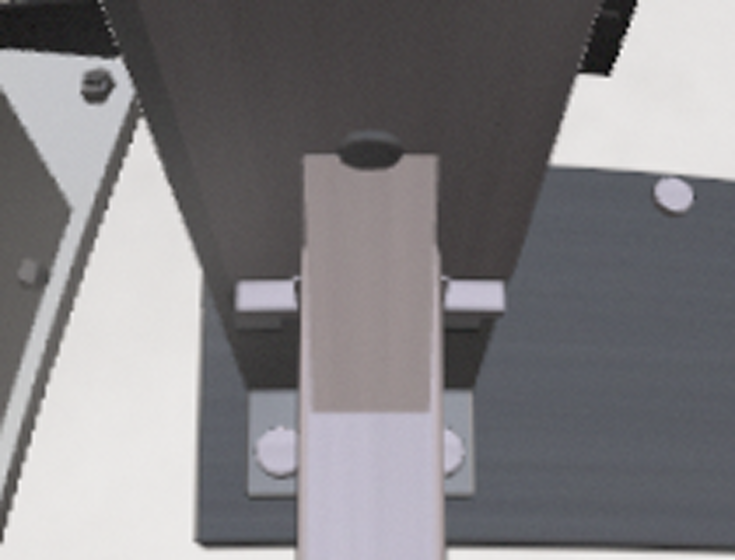

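View pics/s7c.png

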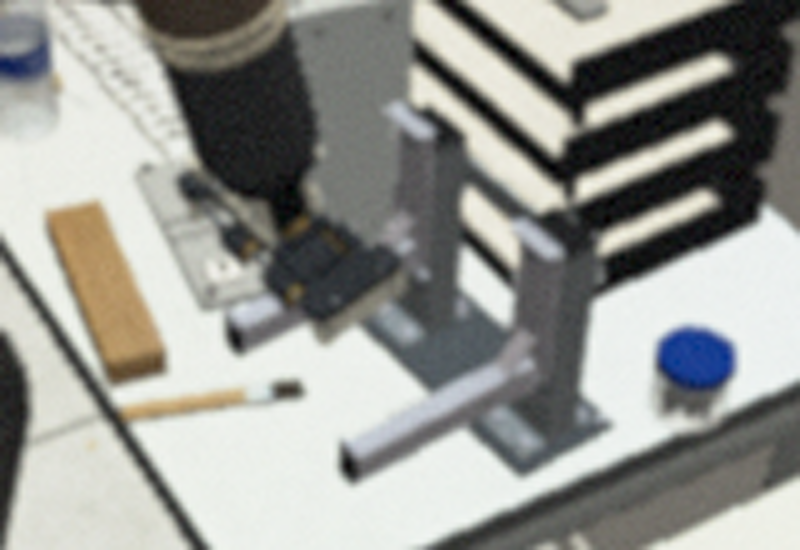

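```bash
python3 - <<'E'
import cv2
im=cv2.imread('pics/d7.png');a=cv2.resize(im[60:240,250:430],None,fx=3.2,fy=3.2,interpolation=cv2.INTER_CUBIC)
im=cv2.imread('pics/s7.png');b=cv2.resize(im[60:240,250:430],None,fx=3.2,fy=3.2,interpolation=cv2.INTER_CUBIC)
cv2.imwrite('pics/s7d.png',b);cv2.imwrite('pics/d7d.png',a)
E
python3 -m inch '[{"ax":0,"ay":0,"az":0,"dx":-1,"dy":0,"dz":0,"fingers":25},{"ax":0,"ay":0,"az":0,"dx":-1,"dy":0,"dz":0,"fingers":60},{"ax":0,"ay":0,"az":0,"dx":-1,"dy":0,"dz":0,"fingers":60},{"ax":0,"ay":0,"az":0,"dx":-1,"dy":0,"dz":0,"fingers":60}]'
```

```text
clock: 13.32
tool_pos: [0.5349, 0.0369, 0.0753]
orientation: [180.0, -14.4, 6.1]
force: [0.4, 0.7, 0.6]
opening: 0.0495
```

View pics/s7d.png

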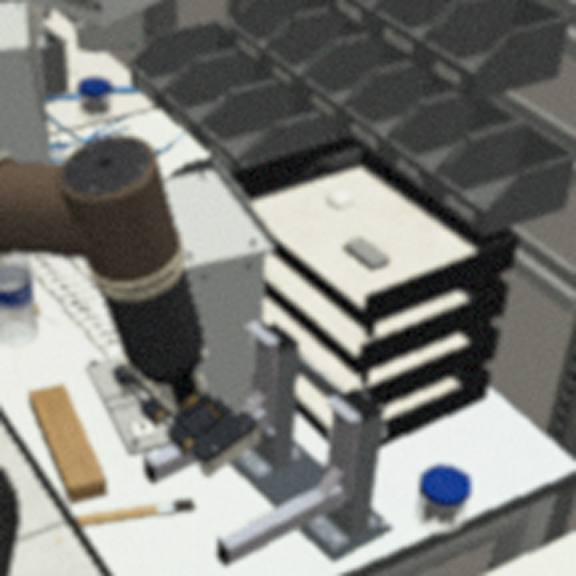

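View pics/d7d.png

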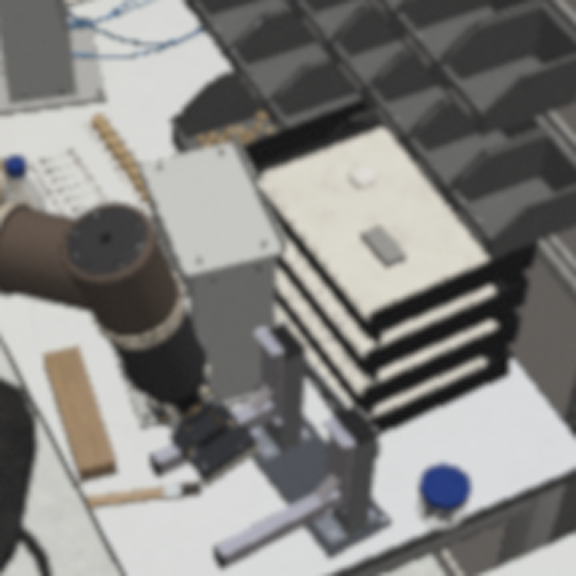

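```bash
python3 - <<'E'
from h import *
a=snapshot('scene');b=snapshot('side')
A=lambda u,v:(250+u/3.2,60+v/3.2)
for k,p,q in [('topcorner',(370,298),(376,316)),('botcorner',(387,435),(380,427)),('topleft',(252,205),(262,183))]:
    print(k,tri([(a,A(*p),'scene'),(b,A(*q),'side')]),onz(a,A(*p),0,'scene'),onz(b,A(*q),0,'side'))
o=get_obs();go(o['tool_pos']+Ro.from_euler('xyz',o['orientation'],degrees=True).apply([0,0,-.16]),o['orientation'])
top=seat([-.008,0,.160]);print(top)
for r in (-.0,): pass
for rpy in ([-165,0,-84],[165,0,-84]):
    print(rpy,Ro.from_euler('xyz',rpy,degrees=True).as_matrix().round(2).tolist())
E
```

```text
topcorner [ 0.73377193 -0.01063081  0.26185449] [0.96648822 0.27964161 0.        ] [8.60234472e-01 1.78032847e-01 2.22044605e-16]
botcorner [ 0.73915706 -0.05284427  0.08588821] [0.80662018 0.01231619 0.        ] [0.77140596 0.00825613 0.        ]
topleft [0.71973748 0.2422312  0.25644281] [0.94676512 0.59619375 0.        ] [0.8352806  0.47980095 0.        ]
t13.43 d [   0.   -0. -160.] a [0. 0. 0.] rows 2.6
[0.6200453  0.04494989 0.218     ]
[-165, 0, -84] [[0.1, -0.96, 0.26], [-0.99, -0.1, 0.03], [0.0, -0.26, -0.97]]
[165, 0, -84] [[0.1, -0.96, -0.26], [-0.99, -0.1, -0.03], [0.0, 0.26, -0.97]]
```

```bash
python3 -m inch '[{"ax":0,"ay":0,"az":0,"dx":0,"dy":0,"dz":-30,"fingers":60},{"ax":0,"ay":0,"az":0,"dx":0,"dy":0,"dz":-90,"fingers":60},{"ax":0,"ay":0,"az":0,"dx":0,"dy":0,"dz":-150,"fingers":60},{"ax":0,"ay":0,"az":0,"dx":0,"dy":0,"dz":-210,"fingers":30},{"ax":0,"ay":0,"az":0,"dx":0,"dy":0,"dz":-240,"fingers":0}]'
python3 - <<'E'
from h import *
print(get_obs()['joint_pos'],get_obs()['tool_pos'])
go([.618,.045,.30],[-168,0,-84])
s=snap('wrist','w8')
E
```

```text
clock: 14.05
tool_pos: [0.4756, 0.0307, 0.3115]
orientation: [-179.9, -14.6, 6.1]
force: [-0.3, 0.8, -0.5]
opening: 0.0453
[ 32.94000666 -11.53904949 -28.44147331   7.47479751 -60.16630879
  60.14872208] [0.47564069 0.03074536 0.31153874]
t14.05 d [135.5   0.9  47.3] a [-2.1 -2.  90. ] rows 8.4
```

View pics/w8.png

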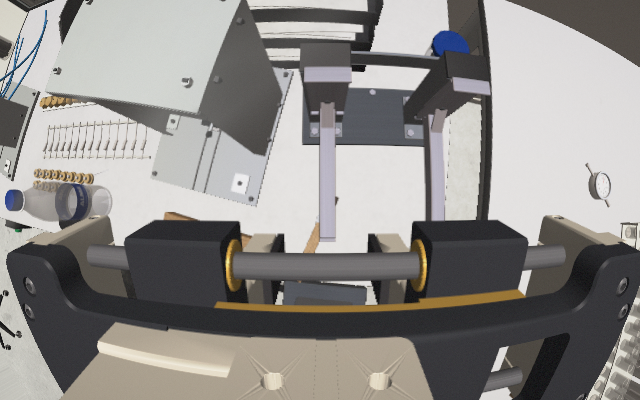

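```bash
python3 - <<'E'
from h import *
s=snapshot('wrist')
for px in [(304.5,81),(350.5,80.5),(304,67),(350.5,66.5)]: print(onz(s,px,.218,'wrist'))
E
python3 -m inch '[{"ax":-2.1,"ay":-2,"az":90,"dx":135.5,"dy":0.9,"dz":47.3,"fingers":0},{"ax":-2.1,"ay":-2,"az":90,"dx":135.5,"dy":0.9,"dz":47.3,"fingers":0},{"ax":-2.1,"ay":-2,"az":90,"dx":135.5,"dy":0.9,"dz":47.3,"fingers":0},{"ax":-2.1,"ay":-2,"az":90,"dx":135.5,"dy":0.9,"dz":47.3,"fingers":0},{"ax":-2.1,"ay":-2,"az":90,"dx":135.5,"dy":0.9,"dz":47.3,"fingers":0},{"ax":-2.1,"ay":-2,"az":90,"dx":135.5,"dy":0.9,"dz":47.3,"fingers":0},{"ax":-2.1,"ay":-2,"az":90,"dx":135.5,"dy":0.9,"dz":47.3,"fingers":0},{"ax":-2.1,"ay":-2,"az":90,"dx":135.5,"dy":0.9,"dz":47.3,"fingers":0}]'
python3 - <<'E'
from h import *
go([.621,.045,.30],[-168,0,-84])
E
```

```text
[0.61148888 0.06402955 0.218     ]
[0.61655571 0.02227873 0.218     ]
[0.62595614 0.0663389  0.218     ]
[0.63115802 0.023518   0.218     ]
clock: 15.15
tool_pos: [0.6175, 0.0446, 0.2938]
orientation: [-168.3, -1.0, -80.3]
force: [-0.3, 0.2, 0.2]
opening: 0.0008
t15.15 d [ 0.3 -4.7 -5.4] a [ 0.3 -0.2  3.8] rows 0.4
```

```bash
python3 - <<'E'
from h import *
go([.620,.044,.226],[-168,0,-84])
E
```

```text
t15.15 d [-0.1 11.4 66.9] a [ 0.3 -0.2  3.8] rows 1.1
```

```bash
python3 -m inch '[{"ax":0.3,"ay":-0.2,"az":3.8,"dx":0,"dy":3,"dz":33,"fingers":0},{"ax":0.3,"ay":-0.2,"az":3.8,"dx":0,"dy":9,"dz":56,"fingers":0},{"ax":0.3,"ay":-0.2,"az":3.8,"dx":0,"dy":11.4,"dz":66.9,"fingers":0},{"ax":0.3,"ay":-0.2,"az":3.8,"dx":0,"dy":11.4,"dz":66.9,"fingers":0}]'
python3 - <<'E'
from h import *
print(get_obs()['force'],get_obs()['joint_pos'])
go([.620,.044,.216],[-168,0,-84])
s=snap('wrist','w9');s=snap('scene','s9');im=cv2.imread('pics/s9.png');cv2.imwrite('pics/s9c.png',cv2.resize(im[140:250,250:410],None,fx=5,fy=5,interpolation=cv2.INTER_CUBIC))
E
```

```text
clock: 15.65
tool_pos: [0.6201, 0.0438, 0.2264]
orientation: [-168.0, -0.1, -83.6]
force: [-0.4, 0.0, -0.7]
opening: 0.0004
[-0.40324841  0.00867464 -0.7394729 ] [ 24.359668     8.47180284 -18.73158163   4.80662204 -51.47605017
 -20.61426919]
t15.65 d [-0.3  2.3 10.2] a [-0.   0.   0.4] rows 0.2
```

View pics/w9.png

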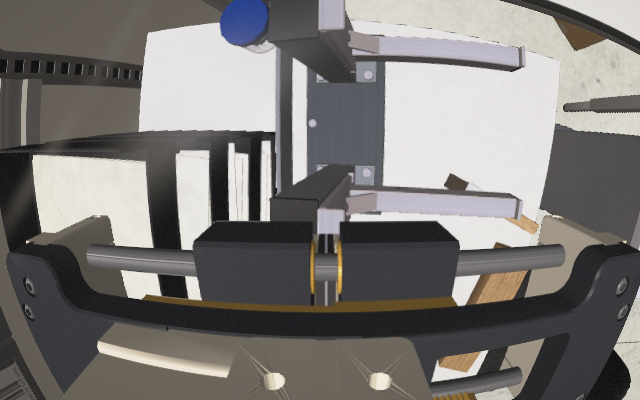

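View pics/s9c.png

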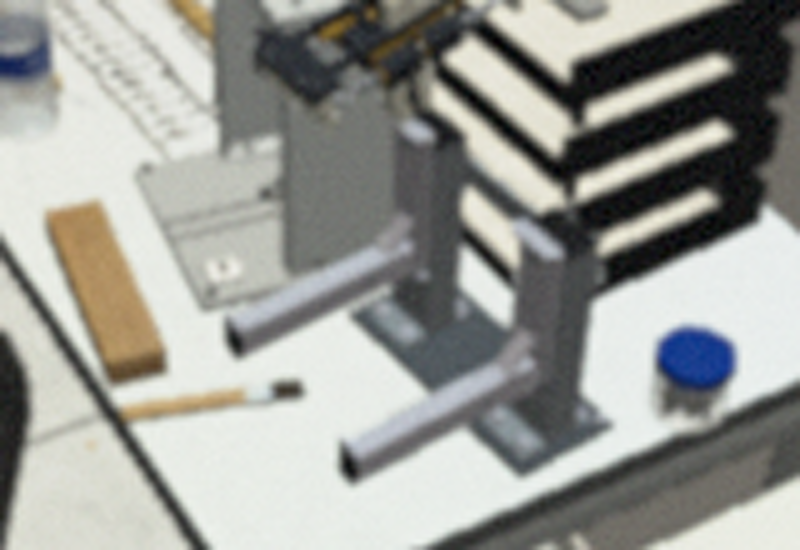

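```bash
python3 -m inch '[{"ax":0,"ay":0,"az":0,"dx":0,"dy":1,"dz":5,"fingers":0},{"ax":0,"ay":0,"az":0,"dx":0,"dy":2,"dz":9,"fingers":0},{"ax":0,"ay":0,"az":0,"dx":0,"dy":2.6,"dz":12,"fingers":0},{"ax":0,"ay":0,"az":0,"dx":0,"dy":3,"dz":14,"fingers":0}]'
python3 - <<'E'
from h import *
o=get_obs();print(o['tool_pos'],o['force'],o['moment'])
E
```

```text
clock: 16.25
tool_pos: [0.6221, 0.0442, 0.2156]
orientation: [-167.6, -0.0, -83.6]
force: [-2.4, -0.3, 11.4]
opening: 0.0008
[0.62214204 0.04424543 0.2155994 ] [-2.36062811 -0.27828977 11.43435664] [-0.04649916  0.65211499 -0.01856436]
```

```bash
python3 -m inch '[{"ax":0,"ay":0,"az":0,"dx":0,"dy":0.6,"dz":3,"fingers":0},{"ax":0,"ay":0,"az":0,"dx":0,"dy":1.2,"dz":6,"fingers":0},{"ax":0,"ay":0,"az":0,"dx":0,"dy":1.2,"dz":6,"fingers":0}]'
python3 - <<'E'
from h import *
o=get_obs();print(o['tool_pos'],o['force'],o['moment'])
E
```

```text
clock: 16.62
tool_pos: [0.6204, 0.0437, 0.2071]
orientation: [-167.9, -0.1, -83.6]
force: [-0.9, -1.3, 3.9]
opening: 0.0004
[0.62039835 0.04367116 0.20706622] [-0.88726901 -1.29095596  3.90754498] [-0.3796413   0.82200643 -0.05857258]
```

```bash
python3 -m inch '[{"ax":0,"ay":0,"az":0,"dx":0,"dy":0.6,"dz":3,"fingers":0},{"ax":0,"ay":0,"az":0,"dx":0,"dy":0.8,"dz":4,"fingers":0},{"ax":0,"ay":0,"az":0,"dx":0,"dy":0.8,"dz":4,"fingers":0}]'
python3 - <<'E'
from h import *
o=get_obs();print(o['tool_pos'],o['force'],o['moment'])
E
```

```text
clock: 17.0
tool_pos: [0.6221, 0.0437, 0.2067]
orientation: [-167.6, -0.1, -83.6]
force: [-7.3, -2.2, 20.9]
opening: 0.0006
[0.62214535 0.04371948 0.20667082] [-7.29605472 -2.22222627 20.87314559] [-0.72424632  1.8936298  -0.04423702]
```

```bash
python3 -m inch '[{"ax":0,"ay":0,"az":0,"dx":0,"dy":-4,"dz":-20,"fingers":0},{"ax":0,"ay":0,"az":0,"dx":0,"dy":-15,"dz":-75,"fingers":40},{"ax":0,"ay":0,"az":0,"dx":0,"dy":-25,"dz":-120,"fingers":85}]'
python3 - <<'E'
from h import *
s=snap('wrist','w10');s=snap('scene','s10');im=cv2.imread('pics/s10.png');cv2.imwrite('pics/s10c.png',cv2.resize(im[140:250,250:410],None,fx=5,fy=5,interpolation=cv2.INTER_CUBIC))
im=cv2.imread('pics/w1.png');cv2.imwrite('pics/w1d.png',cv2.resize(im[165:225,145:305],None,fx=5,fy=5,interpolation=cv2.INTER_CUBIC))
E
```

```text
clock: 17.38
tool_pos: [0.6196, 0.044, 0.3269]
orientation: [-167.9, -0.0, -83.6]
force: [0.4, 0.4, 0.1]
opening: 0.0153
```

View pics/w10.png

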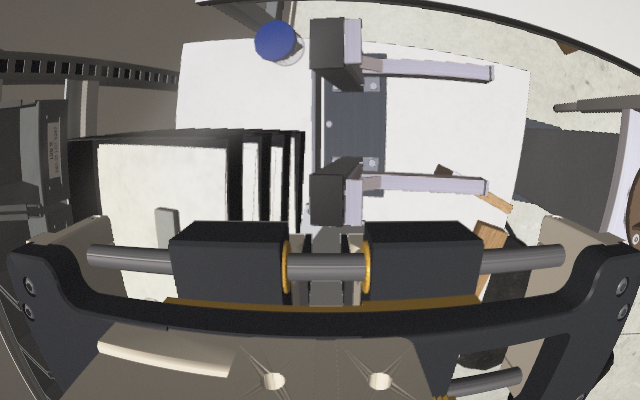

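View pics/s10c.png

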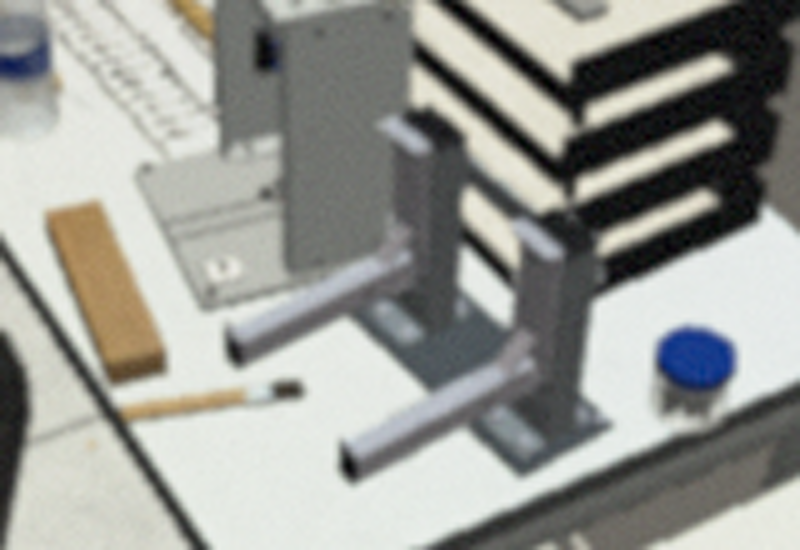

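View pics/w1d.png

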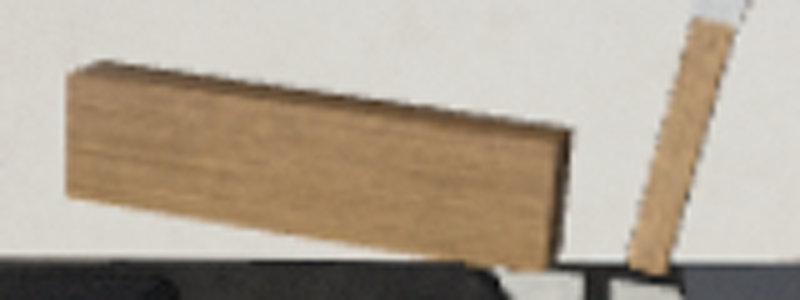

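```bash
python3 - <<'E'
from h import *
import pickle
s=pickle.load(open('w1.pkl','rb'));n='wrist'
A=lambda u,v:(145+u/5,165+v/5)
P=[onz(s,A(*p),.03,n)[:2] for p in [(68,75),(66,196),(548,270),(560,131)]]
P=np.array(P);print(P.round(4))
print('centre',P.mean(0)); 
d=(P[0]+P[1]-P[2]-P[3])/2; print('len',np.linalg.norm(d),'ang of y axis',np.degrees(np.arctan2(d[1],d[0])),'w',np.linalg.norm(P[0]-P[1]),np.linalg.norm(P[2]-P[3]))
go([*P.mean(0),.28],[180,0,np.degrees(np.arctan2(d[1],d[0]))-180])
print(get_obs()['joint_pos'])
E
```

```text
[[0.461  0.2871]
 [0.4133 0.2944]
 [0.3849 0.0969]
 [0.4362 0.0894]]
centre [0.42384506 0.19195913]
len 0.19936275695801056 ang of y axis 82.32584688902115 w 0.048215073630648676 0.05186211878937444
t17.48 d [-168.6  187.5   10.9] a [-12.5   1.6  14. ] rows 4.0
[ 24.41417785   5.03968829  -8.88274094   4.28179878 -64.12735421
 -19.4994109 ]
```

```bash
python3 -m inch '[{"ax":-12.5,"ay":1.6,"az":14,"dx":-168.6,"dy":187.5,"dz":-20,"fingers":66},{"ax":-12.5,"ay":1.6,"az":14,"dx":-168.6,"dy":187.5,"dz":-10,"fingers":66},{"ax":-12.5,"ay":1.6,"az":14,"dx":-168.6,"dy":187.5,"dz":0,"fingers":66},{"ax":-12.5,"ay":1.6,"az":14,"dx":-168.6,"dy":187.5,"dz":10.9,"fingers":66},{"ax":-12.5,"ay":1.6,"az":14,"dx":-168.6,"dy":187.5,"dz":10.9,"fingers":66},{"ax":-12.5,"ay":1.6,"az":14,"dx":-168.6,"dy":187.5,"dz":10.9,"fingers":66}]'
python3 - <<'E'
from h import *
import pickle
s=snap('wrist','w11');pickle.dump(s,open('w11.pkl','wb'));print(get_obs()['joint_pos'])
for t,z in [('batten',0)]:
    print(t,[(np.round(a['position'],1),round(a['score'],2),onz(s,a['position'],z,'wrist')) for a in landmark_of(t,'wrist')[:2]])
E
```

```text
clock: 18.23
tool_pos: [0.4211, 0.1918, 0.2753]
orientation: [179.6, -0.2, -97.6]
force: [-0.3, -0.9, -0.1]
opening: 0.066
[ 48.69266683  -1.42963652 -19.77712915  -0.233097   -72.04293931
 -56.30760341]
batten [(array([322.8, 176.4]), 0.68, array([0.42263131, 0.19225614, 0.        ]))]
```

View pics/w11.png

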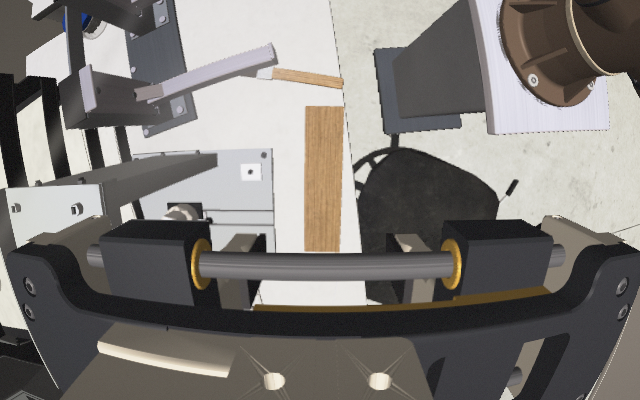

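```bash
python3 - <<'E'
from h import *
import pickle
s=pickle.load(open('w11.pkl','rb'));n='wrist'
g=cv2.imread('pics/w11.png').astype(int)
for r in (120,180,230): print(r,[(c,*g[r,c]) for c in list(range(300,309))+list(range(336,345))])
P=lambda c,r,z=.03:onz(s,(c,r),z,n)[:2].round(4)
print(P(305,107),P(340,107),P(304,240),P(341.5,240),'base',P(273,150,.01),P(273,220,.01))
E
```

```text
120 [(300, np.int64(230), np.int64(233), np.int64(234)), (301, np.int64(230), np.int64(232), np.int64(234)), (302, np.int64(229), np.int64(231), np.int64(233)), (303, np.int64(229), np.int64(231), np.int64(233)), (304, np.int64(206), np.int64(215), np.int64(221)), (305, np.int64(148), np.int64(172), np.int64(197)), (306, np.int64(110), np.int64(148), np.int64(184)), (307, np.int64(108), np.int64(146), np.int64(181)), (308, np.int64(104), np.int64(140), np.int64(177)), (336, np.int64(104), np.int64(148), np.int64(184)), (337, np.int64(110), np.int64(150), np.int64(187)), (338, np.int64(107), np.int64(148), np.int64(185)), (339, np.int64(104), np.int64(144), np.int64(181)), (340, np.int64(102), np.int64(145), np.int64(180)), (341, np.int64(107), np.int64(149), np.int64(185)), (342, np.int64(107), np.int64(148), np.int64(184)), (343, np.int64(147), np.int64(169), np.int64(189)), (344, np.int64(213), np.int64(218), np.int64(222))]
180 [(300, np.int64(229), np.int64(232), np.int64(233)), (301, np.int64(228), np.int64(231), np.int64(233)), (302, np.int64(227), np.int64(231), np.int64(233))
[... 1123 characters left out ...]
int64(142), np.int64(179)), (307, np.int64(103), np.int64(142), np.int64(178)), (308, np.int64(106), np.int64(147), np.int64(182)), (336, np.int64(104), np.int64(149), np.int64(185)), (337, np.int64(103), np.int64(148), np.int64(183)), (338, np.int64(103), np.int64(146), np.int64(181)), (339, np.int64(123), np.int64(159), np.int64(189)), (340, np.int64(164), np.int64(181), np.int64(198)), (341, np.int64(224), np.int64(228), np.int64(231)), (342, np.int64(229), np.int64(232), np.int64(234)), (343, np.int64(230), np.int64(233), np.int64(234)), (344, np.int64(230), np.int64(232), np.int64(234))]
[0.4326 0.0943] [0.3879 0.1003] [0.4598 0.2724] [0.4081 0.2793] base [0.4854 0.1447] [0.502  0.2436]
```

```bash
python3 - <<'E'
from h import *
import pickle
s=pickle.load(open('w11.pkl','rb'));n='wrist'
P=lambda c,r,z=.03:onz(s,(c,r),z,n)[:2]
a=(P(304.8,120)+P(343.3,120))/2; b=(P(303.9,230)+P(340.2,230))/2
print(a,b); d=b-a; th=np.degrees(np.arctan2(d[1],d[0]));print(th)
c=np.array([.4231,.192]); u=d/np.linalg.norm(d); c=a+u*((c-a)@u);print('centre on line',c)
go([*c,.15],[180,0,th-180]);go([*c,.005],[180,0,th-180])
E
```

```text
[0.41050804 0.11443049] [0.4329262 0.2611455]
81.31236101755594
centre on line [0.42237759 0.19211039]
t18.32 d [ -1.3  -1.2 125.5] a [ 0.4 -0.2  0.9] rows 2.0
t18.32 d [ -1.9  -2.2 270.5] a [ 0.4 -0.2  0.9] rows 4.3
```

```bash
python3 -m inch '[{"ax":0.4,"ay":-0.2,"az":0.9,"dx":-0.5,"dy":-0.5,"dz":60,"fingers":66},{"ax":0.4,"ay":-0.2,"az":0.9,"dx":-1.3,"dy":-1.2,"dz":122,"fingers":66},{"ax":0.4,"ay":-0.2,"az":0.9,"dx":-1.5,"dy":-1.5,"dz":180,"fingers":66},{"ax":0.4,"ay":-0.2,"az":0.9,"dx":-1.8,"dy":-1.9,"dz":225,"fingers":66},{"ax":0.4,"ay":-0.2,"az":0.9,"dx":-1.9,"dy":-2.2,"dz":252,"fingers":66},{"ax":0.4,"ay":-0.2,"az":0.9,"dx":-1.9,"dy":-2.2,"dz":252,"fingers":66}]'
python3 - <<'E'
from h import *
o=get_obs();print(o['force'],o['joint_pos'])
go([.4224,.1921,.005],[180,0,-98.7])
E
```

```text
clock: 19.08
tool_pos: [0.4216, 0.1906, 0.0216]
orientation: [179.8, -0.2, -98.7]
force: [0.1, -0.8, -0.2]
opening: 0.066
[ 0.05803701 -0.81836309 -0.24232571] [ 4.88099894e+01  1.51501157e+01 -3.98640155e+01 -1.85621721e-02
 -3.52682552e+01 -5.75298389e+01]
t19.07 d [-1.6 -0.6 16.6] a [ 0.2 -0.2 -0. ] rows 0.3
```

```bash
python3 -m inch '[{"ax":0.2,"ay":-0.2,"az":0,"dx":-1.6,"dy":-0.6,"dz":12,"fingers":66},{"ax":0.2,"ay":-0.2,"az":0,"dx":-1.6,"dy":-0.6,"dz":16,"fingers":66},{"ax":0.2,"ay":-0.2,"az":0,"dx":-1.6,"dy":-0.6,"dz":16,"fingers":45},{"ax":0.2,"ay":-0.2,"az":0,"dx":-1.6,"dy":-0.6,"dz":16,"fingers":40},{"ax":0.2,"ay":-0.2,"az":0,"dx":-1.6,"dy":-0.6,"dz":16,"fingers":40},{"ax":0.2,"ay":-0.2,"az":0,"dx":-1.6,"dy":-0.6,"dz":16,"fingers":40}]'
python3 - <<'E'
from h import *
o=get_obs();print(o['tool_pos'],o['orientation'],o['force'],o['moment'])
E
```

```text
clock: 19.82
tool_pos: [0.4231, 0.1942, 0.0081]
orientation: [-179.8, 0.2, -98.6]
force: [-0.3, -0.8, 6.5]
opening: 0.0496
[0.42306329 0.1942271  0.00812657] [-179.76431575    0.24416234  -98.59845551] [-0.28748096 -0.82974737  6.51703   ] [-0.37748213  0.01253772 -0.0940282 ]
```

```bash
python3 - <<'E'
from h import *
t=seat([-.11,-.075,0]);print(t)
Rz=Ro.from_euler('z',6.1,degrees=True)
tcp=t+Rz.apply([0,.002,0]); print(tcp)
go([.4231,.1942,.235],[180,0,-98.7])
go([tcp[0],tcp[1],.235],[180,0,-83.9])
E
python3 -m inch '[{"ax":0,"ay":0,"az":0,"dx":0,"dy":0,"dz":-30,"fingers":40},{"ax":0,"ay":0,"az":0,"dx":0,"dy":0,"dz":-90,"fingers":40},{"ax":0,"ay":0,"az":0,"dx":0,"dy":0,"dz":-150,"fingers":40},{"ax":0,"ay":0,"az":0,"dx":0,"dy":0,"dz":-210,"fingers":40},{"ax":0,"ay":0,"az":0,"dx":0,"dy":0,"dz":-227,"fingers":40}]'
python3 - <<'E'
from h import *
t=seat([-.11,-.073,0])
o=get_obs();print(o['force'])
go([t[0],t[1],.235],[180,0,-83.9])
E
```

```text
[ 0.52659263 -0.04046439  0.058     ]
[ 0.5263801  -0.03847572  0.058     ]
t19.82 d [  -0.9   -1.  -226.9] a [-0.2  0.2  0.1] rows 3.6
t19.82 d [ 213.7 -137.9 -227.2] a [ -0.3   0.2 -14.7] rows 5.5
clock: 20.45
tool_pos: [0.4225, 0.1941, 0.2383]
orientation: [-179.6, 0.5, -98.6]
force: [0.1, 0.6, -4.0]
opening: 0.0498
[ 0.06959284  0.56214954 -3.97222134]
t20.45 d [ 214.5 -137.4    2.5] a [ -0.4   0.4 -14.7] rows 4.1
```

```bash
python3 -m inch '[{"ax":-0.4,"ay":0.4,"az":-3,"dx":40,"dy":-25,"dz":0,"fingers":40},{"ax":-0.4,"ay":0.4,"az":-7,"dx":90,"dy":-58,"dz":0,"fingers":40},{"ax":-0.4,"ay":0.4,"az":-11,"dx":140,"dy":-90,"dz":0,"fingers":40},{"ax":-0.4,"ay":0.4,"az":-14.7,"dx":185,"dy":-119,"dz":0,"fingers":40},{"ax":-0.4,"ay":0.4,"az":-14.7,"dx":214.5,"dy":-137.4,"dz":2.5,"fingers":40},{"ax":-0.4,"ay":0.4,"az":-14.7,"dx":214.5,"dy":-137.4,"dz":2.5,"fingers":40}]'
python3 - <<'E'
from h import *
t=seat([-.11,-.073,0])
o=get_obs();print(o['force'],o['orientation'],o['tool_pos'])
go([t[0],t[1],.125],[180,0,-83.9])
s=snap('wrist','w12')
E
```

```text
clock: 21.2
tool_pos: [0.525, -0.0414, 0.2303]
orientation: [179.6, -0.2, -84.1]
force: [-0.6, 0.2, -3.9]
opening: 0.0497
[-0.6312456   0.1742413  -3.88948763] [179.62497182  -0.20607554 -84.10591696] [ 0.5250231  -0.04138009  0.23027345]
t21.20 d [ -3.1  -2.3 105.2] a [ 0.4 -0.2 -0.2] rows 1.7
```

View pics/w12.png

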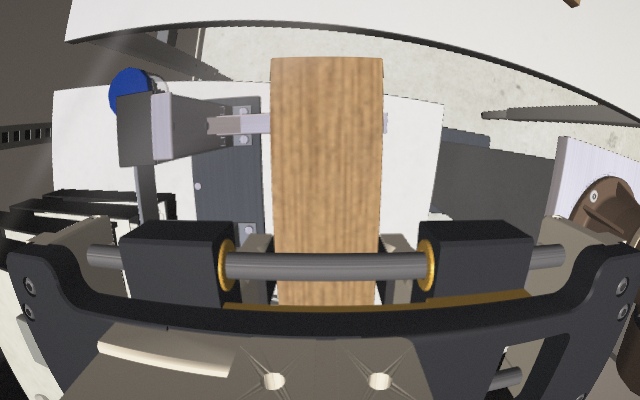

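```bash
python3 -m inch '[{"ax":0.4,"ay":-0.2,"az":-0.2,"dx":-1.5,"dy":-1.5,"dz":45,"fingers":40},{"ax":0.4,"ay":-0.2,"az":-0.2,"dx":-3.1,"dy":-2.3,"dz":85,"fingers":40},{"ax":0.4,"ay":-0.2,"az":-0.2,"dx":-3.1,"dy":-2.3,"dz":105,"fingers":40},{"ax":0.4,"ay":-0.2,"az":-0.2,"dx":-3.1,"dy":-2.3,"dz":119,"fingers":40},{"ax":0.4,"ay":-0.2,"az":-0.2,"dx":-3.1,"dy":-2.3,"dz":124,"fingers":40},{"ax":0.4,"ay":-0.2,"az":-0.2,"dx":-3.1,"dy":-2.3,"dz":124,"fingers":40}]'
python3 - <<'E'
from h import *
t=seat([-.11,-.073,0])
o=get_obs();print(o['force'],o['orientation'],o['tool_pos'])
go([t[0],t[1],.097],[180,0,-83.9])
s=snap('scene','s13');im=cv2.imread('pics/s13.png');cv2.imwrite('pics/s13c.png',cv2.resize(im[140:250,250:410],None,fx=5,fy=5,interpolation=cv2.INTER_CUBIC))
E
```

```text
clock: 22.0
tool_pos: [0.5272, -0.0362, 0.1079]
orientation: [-179.8, -0.0, -83.7]
force: [1.4, -0.6, -2.6]
opening: 0.0501
[ 1.38160301 -0.62507916 -2.63033558] [-1.79797546e+02 -4.09198446e-03 -8.36839225e+01] [ 0.52720863 -0.0362418   0.1079163 ]
t22.00 d [ 2.1  1.1 10.9] a [-0.2 -0.   0.2] rows 0.2
```

View pics/s13c.png

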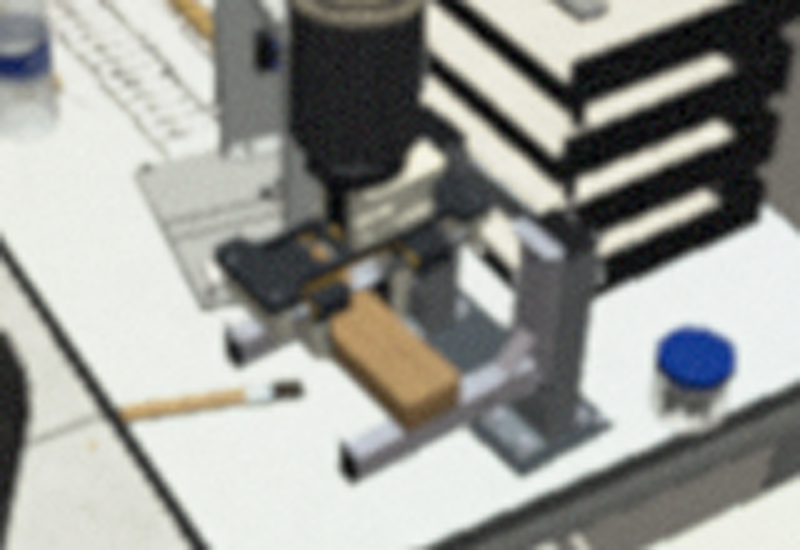

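```bash
python3 -m inch '[{"ax":-0.2,"ay":0,"az":0.2,"dx":2,"dy":1,"dz":5,"fingers":40},{"ax":-0.2,"ay":0,"az":0.2,"dx":2,"dy":1,"dz":9,"fingers":40},{"ax":-0.2,"ay":0,"az":0.2,"dx":2,"dy":1,"dz":11,"fingers":40},{"ax":-0.2,"ay":0,"az":0.2,"dx":2,"dy":1,"dz":11,"fingers":40}]'
python3 - <<'E'
from h import *
o=get_obs();print(o['force'],o['moment'],o['orientation'],o['tool_pos'])
E
```

```text
clock: 22.55
tool_pos: [0.5262, -0.0387, 0.0964]
orientation: [180.0, -0.0, -83.9]
force: [-0.2, -0.2, -3.7]
opening: 0.0497
[-0.24860851 -0.22324071 -3.73725252] [ 0.08613322 -0.03829626 -0.0592938 ] [ 1.79959341e+02 -8.89161427e-03 -8.39164977e+01] [ 0.52617634 -0.03873935  0.09636423]
```

```bash
python3 -m inch '[{"ax":0,"ay":0,"az":0,"dx":0,"dy":0,"dz":1.5,"fingers":40},{"ax":0,"ay":0,"az":0,"dx":0,"dy":0,"dz":2.5,"fingers":40},{"ax":0,"ay":0,"az":0,"dx":0,"dy":0,"dz":2.5,"fingers":40}]'
```

```text
clock: 22.92
tool_pos: [0.5266, -0.0386, 0.0953]
orientation: [-180.0, -0.0, -83.9]
force: [-4.1, 1.2, 8.5]
opening: 0.0497
```

Contact (the load has gone over to the arms). Back off slightly, release, rise.

```bash
python3 -m inch '[{"ax":0,"ay":0,"az":0,"dx":0,"dy":0,"dz":-1,"fingers":40},{"ax":0,"ay":0,"az":0,"dx":0,"dy":0,"dz":-1,"fingers":54},{"ax":0,"ay":0,"az":0,"dx":0,"dy":0,"dz":-1,"fingers":66},{"ax":0,"ay":0,"az":0,"dx":0,"dy":0,"dz":-1,"fingers":66},{"ax":0,"ay":0,"az":0,"dx":0,"dy":0,"dz":-20,"fingers":66},{"ax":0,"ay":0,"az":0,"dx":0,"dy":0,"dz":-70,"fingers":66},{"ax":0,"ay":0,"az":0,"dx":0,"dy":0,"dz":-130,"fingers":66},{"ax":0,"ay":0,"az":0,"dx":0,"dy":0,"dz":-190,"fingers":66}]'
python3 -m inch '[{"ax":0,"ay":0,"az":0,"dx":-30,"dy":80,"dz":-30,"fingers":66},{"ax":0,"ay":0,"az":0,"dx":-30,"dy":80,"dz":-60,"fingers":66},{"ax":0,"ay":0,"az":0,"dx":-30,"dy":80,"dz":-60,"fingers":66}]'
python3 - <<'E'
from h import *
import pickle
S={}
for n in ['wrist','scene','side']:
    S[n]=snap(n,n+'14')
    print(n,[(np.round(a['position'],1),round(a['score'],2)) for a in landmark_of('batten',n)[:1]])
pickle.dump(S,open('w14.pkl','wb'))
im=cv2.imread('pics/scene14.png');cv2.imwrite('pics/s14c.png',cv2.resize(im[140:250,250:410],None,fx=5,fy=5,interpolation=cv2.INTER_CUBIC))
print(get_obs())
E
```

```text
clock: 23.92
tool_pos: [0.526, -0.0387, 0.286]
orientation: [180.0, -0.0, -83.9]
force: [1.3, -0.6, 0.5]
opening: 0.0658
clock: 24.3
tool_pos: [0.4436, -0.017, 0.348]
orientation: [-179.6, 0.1, -83.8]
force: [0.3, 0.0, -0.4]
opening: 0.0663
wrist [(array([270.7, 154.5]), 0.59)]
scene [(array([318.4, 213.2]), 0.79)]
side [(array([322.2, 211.2]), 0.75)]
{'clock': 24.6, 'joint_pos': array([ 2.33325397e+01, -5.31539121e+00, -1.48486913e+01, -1.15236585e-02,
       -8.06184861e+01, -1.72655615e+01]), 'qvel': array([-0.0666599 ,  0.17840326,  0.32183516,  0.10556053, -0.13414811,
       -0.09429324]), 'tau': array([ 6.66034548e-02, -2.38271087e+01,  3.08617723e+01,  7.35935032e+00,
        3.34540528e-03,  1.91579791e-03]), 'tool_pos': array([ 0.4436456 , -0.01743759,  0.34295352]), 'orientation': array([ 1.79851680e+02, -3.41978752e-02, -8.39348710e+01]), 'force': array([-0.83432111, -0.2449176 , -0.20803085]), 'moment': array([ 0.09493432, -0.06444763, -0.00032058]), 'opening': 0.06600180842841283}
```

View pics/wrist14.png

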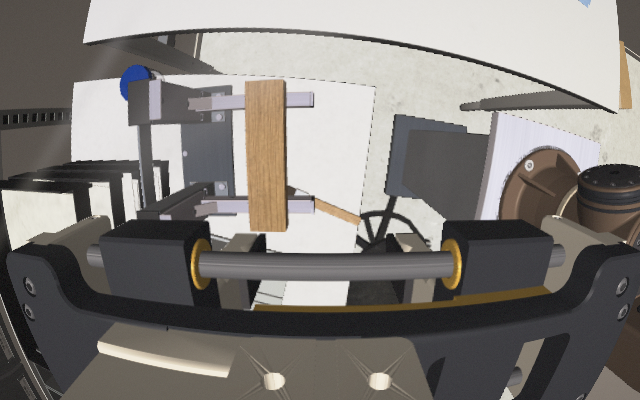

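View pics/s14c.png

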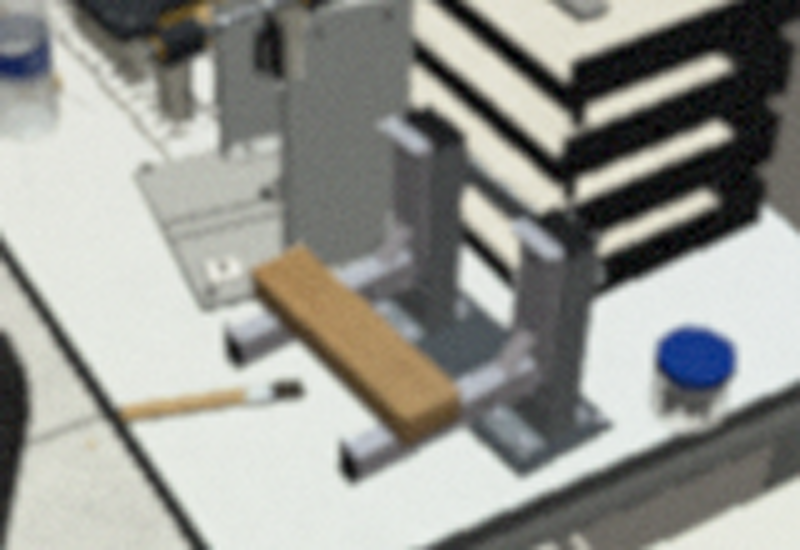

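```bash
python3 - <<'E'
from h import *
import pickle
S=pickle.load(open('w14.pkl','rb'));s=S['wrist'];n='wrist'
P=np.array([onz(s,p,.118,n) for p in [(247,80),(284.5,80),(286,229.5),(249,231)]])
m=Ro.from_euler('z',6.1,degrees=True).inv()
print(m.apply(P-seat([-.085,-.075,.06])).round(4)); print(m.apply(P.mean(0)-seat([-.085,-.075,.06])).round(4))
go([.45,-.02,.30],[180,-10,6])
E
```

```text
[[-0.0047 -0.0979  0.    ]
 [-0.0529 -0.0954  0.    ]
 [-0.0516  0.0985  0.    ]
 [-0.0005  0.1014  0.    ]]
[-0.0275  0.0017  0.    ]
t24.60 d [ 3.2 -6.2 42.9] a [  8.    7.9 -89.7] rows 8.4
```

```bash
python3 -m inch '[{"ax":8,"ay":7.9,"az":-89.7,"dx":3,"dy":-6,"dz":43,"fingers":60},{"ax":8,"ay":7.9,"az":-89.7,"dx":3,"dy":-6,"dz":43,"fingers":60},{"ax":8,"ay":7.9,"az":-89.7,"dx":3,"dy":-6,"dz":43,"fingers":60},{"ax":8,"ay":7.9,"az":-89.7,"dx":3,"dy":-6,"dz":43,"fingers":60},{"ax":8,"ay":7.9,"az":-89.7,"dx":3,"dy":-6,"dz":43,"fingers":60},{"ax":8,"ay":7.9,"az":-89.7,"dx":3,"dy":-6,"dz":43,"fingers":60},{"ax":8,"ay":7.9,"az":-89.7,"dx":3,"dy":-6,"dz":43,"fingers":60},{"ax":8,"ay":7.9,"az":-89.7,"dx":3,"dy":-6,"dz":43,"fingers":60}]'
python3 -m inch '[{"ax":0,"ay":0,"az":-4,"dx":0,"dy":0,"dz":0,"fingers":60},{"ax":0,"ay":0,"az":-4,"dx":0,"dy":0,"dz":0,"fingers":60}]'
python3 - <<'E'
from h import *
import pickle
s=snap('wrist','w15');pickle.dump(s,open('w15.pkl','wb'))
im=cv2.imread('pics/w15.png');cv2.imwrite('pics/w15a.png',cv2.resize(im[0:200,220:440],None,fx=3,fy=3,interpolation=cv2.INTER_CUBIC))
E
```

```text
clock: 25.6
tool_pos: [0.4499, -0.0198, 0.3001]
orientation: [-179.6, -9.6, 1.9]
force: [0.7, 0.8, -0.0]
opening: 0.0599
clock: 25.85
tool_pos: [0.4499, -0.0199, 0.3003]
orientation: [179.7, -9.6, 5.6]
force: [0.5, 0.4, -0.2]
opening: 0.0602
```

View pics/w15a.png

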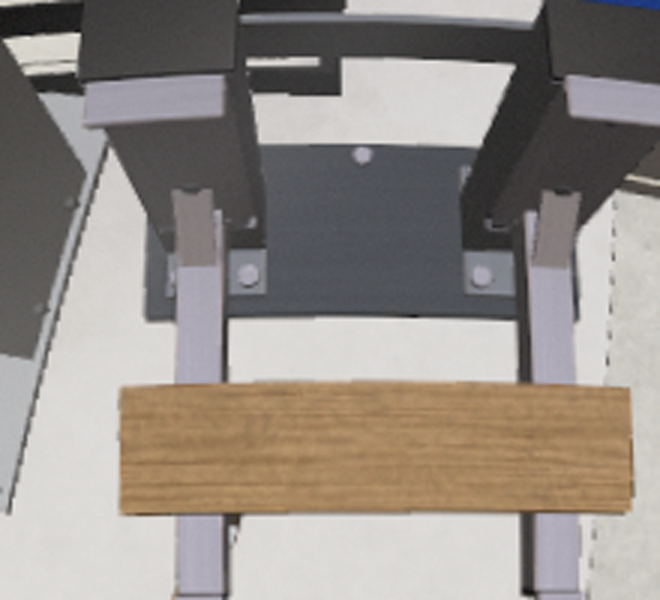

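```bash
python3 - <<'E'
from h import *
im=cv2.imread('pics/w15.png');
a=cv2.resize(im[55:105,260:315],None,fx=8,fy=8,interpolation=cv2.INTER_CUBIC);b=cv2.resize(im[55:105,370:425],None,fx=8,fy=8,interpolation=cv2.INTER_CUBIC)
cv2.imwrite('pics/w15b.png',cv2.resize(np.hstack([a,b]),(792,360)))
s=snapshot('wrist')
for k,px,z in [('e fold fL',(220+84/3,123/3),.206),('e fold fR',(220+222/3,117/3),.206),('f fold fL',(220+568/3,118/3),.206)]:
    p=onz(s,px,z,'wrist'); print(k,Ro.from_euler('z',6.1,degrees=True).inv().apply(p-SEAT).round(4))
for t in ('bracket_top','bracket'):
    print([(a['position'],a['score']) for a in landmark_of(t,'wrist')])
print([ (t,proj(s,seat(d),'wrist').round(1)) for t,d in [('top',[-.008,0,.148]),('top+12',[-.008,0,.160]),('bracket',[0,0,0])]])
E
```

```text
e fold fL [-0.0171  0.0214  0.148 ]
e fold fR [-0.0182 -0.0211  0.148 ]
f fold fL [-0.0159 -0.1265  0.148 ]
[([269.5, 33.4], 0.97)]
[([291.4, 69.1], 0.79), ([285.4, 64.2], 0.6), ([269.0, 31.7], 0.43)]
[('top', array([271.3,  30.7])), ('top+12', array([269.1,  24.8])), ('bracket', array([288.7,  74. ]))]
```

View pics/w15b.png

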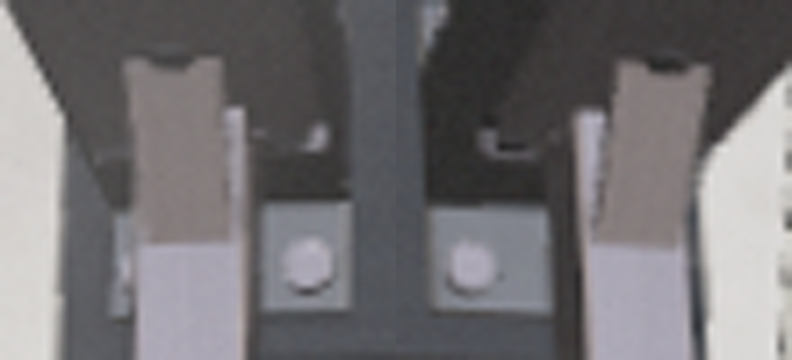

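```bash
python3 - <<'E'
from h import *
o=get_obs();print(o['force'],o['clock'])
print(close_job())
E
```

```text
[-0.21996567 -0.34317002  0.09104786] 26.05
the job is handed in; nothing more can be done
None
```

The shelf is finished and the job was handed in at 26.05 s, with no failed checks.

**Bracket:** I gripped it on its arm and hooked it into both slots of the left, empty upright. I then pressed the folded top down with shut fingers. Resistance was about 11 N, dropped as it passed the catch, then rose to 21 N at a hard stop with the tool tip at 0.2067 m (0.206 m expected at home). In the last close-up its ears looked the same, mirrored, as those of the finished bracket, with a dark nose over each one that shows. Its fold front edge measured within about 2 mm of nominal. The catch was judged only from the push force and that picture; I had no direct reading of it.

**Batten:** I gripped it across its width, laid it on both arms and let go. In the last picture its middle was about 27 mm to the front of shelf_mid and about 2 mm off centre sideways. It was about 1° off parallel to the rack, and both ends overhung about equally.

**Rest of the scene:** The other things I could see in the pictures looked unmoved. The gripper was clear and read about zero force when I handed in.

**Disagreements:** Camera readings of the empty upright differed by 1–3 mm between views. The larger differences came from a picture taken while the arm was still settling; I took it again before inserting.

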